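Blank off the ports of the dust manifold

ROBOT

A 6-joint arm with a two-finger parallel gripper is mounted at the origin on the work surface. World frame = base frame: x ahead of the robot, y to its left, z up, the work surface at z = 0. Lengths are in m, angles in rad, forces in N, time in s.
With the tool pointing down it reaches from about 0.3 to 0.775 m from the base axis. Payload 14.6 kg.
Tool frame: the origin (TCP) lies midway between the tips of the shut fingers; the grasp point (between the pads) lies 19 mm behind it; z points along the fingers, x is the direction in which the jaws open and shut, and the axes are right-handed (so a half turn about z gives the same grasp; the last joint's range is limited). The gripper opens to 85 mm and grips with 20 to 120 N. Pads are 22 mm wide; open, the fingers measure 114 mm over their backs; the gripper's body (76 mm by 85 mm) begins 54 mm behind the grasp point. The pads swing forward as they close: fully open they stand 13 mm farther back than shut.
Start: joints at [-1.22, 0.3, 1.521, -0, 1.321, -0.067], TCP at [0.223, -0.503, 0.231] pointing down, gripper open.
Joint ranges: [-3.03, 3.03], [-0.79, 2.21], [0.23, 2.52], [-1.04, 4.18], [0, 3.07], [-2.55, 2.55]. Speed limits (rad/s): [2.22, 2.22, 2.57, 3.14, 3.14, 3.14].

INTERFACE

Orientations are given as a unit quaternion [x, y, z, w].
In Python, from workcell import env gives the robot as it stands.
- The arm moves only by the shell command python3 -m creep 'ROWS'. ROWS is JSON, a list of rows, each a list of 7 numbers: the shift along the tool's x, y, z each as a share of 250 mm, from -1 to 1, then the turn, a rotation vector about the tool's x, y, z each as a share of 180 degrees, from -1 to 1, then the closure, from -1 (fully open) to 1 (shut). A call has 1 to 20 rows; each row is the pose to reach, as a shift and turn from the pose measured when the call began, along the tool's axes at that moment, turning the shorter way round; what a row does not reach only later rows make up. A row lasts 1/10 s, in which the tool goes at most 50 mm and 8.59 degrees, less where a joint would pass 70% of its speed; a pose out of reach is approached as far as the arm can. A call with a number of a shift or a turn outside -1 to 1 is refused whole. A call with a gripper value outside its range is refused whole. The fingers move at their own pace and stop on an object; the grip force is fixed at half the most. Time passes only in rows, so rows that repeat a pose let the fingers close. It gives the time, the measured TCP pose, the force and the opening at its end, in the units of the state.
- env.get_obs(): the state, without advancing time (a new reading comes with each control period).
- env.snapshot(name): name is "scene" or "top" or "wrist"; returns a dict with "image" (400x640x3 uint8, red, green, blue), "fx", "fy", "cx", "cy" (pixels), "R" (3x3) and "t" (3): a world point X has camera coordinates R X + t; the wrist camera has in their place "T_tool_cam" (4x4, takes a point from camera to tool coordinates, whose origin is the TCP and whose axes are the tool frame's). Camera axes: x right, y down, z forward; pixel columns grow to the right and rows downward; lengths in m; the calibration is good to about 2 mm. A picture is of the moment at which its call begins: read the wrist's pose just before it. There is no depth.
- env.close_job(): hands the job in, once; it reports no verdict.
The state is a dict: "time": time; "joint_positions": joint angles; "qd": joint speeds; "joint_efforts": joint torques, N m; "tcp_pos": TCP position; "ee_rot": TCP orientation; "contact_force": force on the tool from outside, world axes, zero at the start; "moment": the same for the moment, N m; "finger_gap": finger opening in m.
Only numpy, scipy, OpenCV 4.12 (cv2) and the standard library are available. Lean on these libraries where they do the work, as an engineer would, in place of code of your own. Each camera call takes 0.05 s, during which the arm holds its last target. There are 200 camera calls.

TASK

Free the drawer by turning the red clamp knob anticlockwise to its stop, pull the drawer out to its stop, and fit every blanking plate in it into a port of the green dust manifold, one plate to a port, any port: hook the plate's near end under the aluminium lip and lower the far end until the plate lies level and fully home, handle up. Once all the plates are in, push the drawer fully shut and then lock it again by turning the knob clockwise to its stop. Leave the glue bottle, tape measure and wooden offcut where they are.

Things in the scene. Friction and masses are not known exactly. Their poses are not given: they have to be found in the camera images.
- drawer (a joint): The one drawer of the low grey drawer unit (290 wide, 220 deep, 80 mm high; blue drawer front). Value in m: 0 = shut, 0.135 = pulled out to its stop. It slides out along the unit's -x, stays where left, needs about 2 N. Its wooden tray is 144 (x) by 248 (y) mm inside, floor 22 mm above the bench, tray walls 18 mm high inside; the front panel rises to 69 mm above the bench.
- drawer_handle (a point): Centre of the drawer's steel bar handle, 44 mm above the bench: a round horizontal bar 120 mm long (along local y), 35 mm in front of the drawer's blue front, held by a post at each end. Local x points into the unit (the drawer opens along -x), y along the bar. Moves with the drawer.
- lock (a joint): Red clamp knob on top of the drawer unit that locks the drawer. Value in rad: 0 = free (stop), 1.35 = locked (stop); it grows clockwise seen from above and starts locked, at 1.2 to 1.35. Turns with light friction (0.05 N m) and stays where left. To be freed before the drawer is pulled, though in this model it does not hold the drawer mechanically.
- lock_grip (a point): On the knob's vertical axis, at the height to grip, 117 mm above the bench. The knob's grip is a bar 42 mm long (along this point's x, which turns with the knob), 14 mm wide (y) and 32 mm high, centred on the axis; its top is 7 mm above this point.
- plate0_c (a point): Loose blanking plate, 0.12 kg (absent: None): orange slab 100 (x) by 60 (y) by 6 mm with an upright black handle block on the middle of its top, 16 (x) by 36 (y) by 32 mm high. This point is its centre half-way up: 19 mm above the underside, 19 mm below the handle's top; z out of the handle. Both ends alike, all plates alike. Starts flat in the drawer, handle up.
- plate1_c (a point): Loose blanking plate, 0.12 kg (absent: None): orange slab 100 (x) by 60 (y) by 6 mm with an upright black handle block on the middle of its top, 16 (x) by 36 (y) by 32 mm high. This point is its centre half-way up: 19 mm above the underside, 19 mm below the handle's top; z out of the handle. Both ends alike, all plates alike. Starts flat in the drawer, handle up.
- plate2_c (a point): Loose blanking plate, 0.12 kg (absent: None): orange slab 100 (x) by 60 (y) by 6 mm with an upright black handle block on the middle of its top, 16 (x) by 36 (y) by 32 mm high. This point is its centre half-way up: 19 mm above the underside, 19 mm below the handle's top; z out of the handle. Both ends alike, all plates alike. Starts flat in the drawer, handle up.
- port0 (a point): Port of the manifold: where a plate's centre point (half-way up) lies when fully home; axes as the plate's, +x away from the lip (see manifold). Recess 104 (x) by 64 (y) mm round an open shaft; its ledge, the plate's seat, is 19 mm below this point (40 mm above the bench); far and side walls rise 6 mm above the ledge, flush with a seated plate.
- port1 (a point): Port of the manifold: where a plate's centre point (half-way up) lies when fully home; axes as the plate's, +x away from the lip (see manifold). Recess 104 (x) by 64 (y) mm round an open shaft; its ledge, the plate's seat, is 19 mm below this point (40 mm above the bench); far and side walls rise 6 mm above the ledge, flush with a seated plate.
- port2 (a point): Port of the manifold: where a plate's centre point (half-way up) lies when fully home; axes as the plate's, +x away from the lip (see manifold). Recess 104 (x) by 64 (y) mm round an open shaft; its ledge, the plate's seat, is 19 mm below this point (40 mm above the bench); far and side walls rise 6 mm above the ledge, flush with a seated plate.
- plate0: The plate of point plate0_c; origin at the centre of its underside.
- plate1: The plate of point plate1_c; origin at the centre of its underside.
- plate2: The plate of point plate2_c; origin at the centre of its underside.
- glue: Bystander: yellow glue bottle, 60 mm across, 170 mm high, origin under its centre; to be left alone.
- tape: Bystander: yellow tape measure, 70 x 35 x 62 mm, origin under its centre; to be left alone.
- offcut: Bystander: wooden offcut 60 x 130 x 38 mm, origin under its centre; to be left alone.
- manifold: Green dust manifold, three ports 85 mm apart along y. An aluminium lip 5 mm thick overhangs the -x end of each port by 12 mm, underside 11 mm above the ledge, so a plate cannot drop in flat: its near end goes under the lip with the far end raised 10 to 15 degrees, then the far end is lowered. Plenum, 78 mm high, begins 90 mm beyond the port points. Origin on the bench, 150 mm beyond the middle port.

How it is judged:
On the way, in this order (a step that is already met when the one before it is completed fails the run):
1. the clamp knob is turned anticlockwise to its free stop (value of joint lock below 0.15 rad), for 0.1 s.
2. the drawer is pulled out to its stop (value of joint drawer above 0.128 m), for 0.1 s.
3. every plate lies level and fully home in a port, under the lip (((horizontal distance between plate0_c and port0 below 0.005 m and z of plate0_c in the frame of port0 between -0.0025 and 0.0025 m and angle between plate0_c's own z axis and vertical below 0.035 rad) or (horizontal distance between plate0_c and port1 below 0.005 m and z of plate0_c in the frame of port1 between -0.0025 and 0.0025 m and angle between plate0_c's own z axis and vertical below 0.035 rad) or (horizontal distance between plate0_c and port2 below 0.005 m and z of plate0_c in the frame of port2 between -0.0025 and 0.0025 m and angle between plate0_c's own z axis and vertical below 0.035 rad)) and ((horizontal distance between plate1_c and port0 below 0.005 m and z of plate1_c in the frame of port0 between -0.0025 and 0.0025 m and angle between plate1_c's own z axis and vertical below 0.035 rad) or (horizontal distance between plate1_c and port1 below 0.005 m and z of plate1_c in the frame of port1 between -0.0025 and 0.0025 m and angle between plate1_c's own z axis and vertical below 0.035 rad) or (horizontal distance between plate1_c and port2 below 0.005 m and z of plate1_c in the frame of port2 between -0.0025 and 0.0025 m and angle between plate1_c's own z axis and vertical below 0.035 rad)) and ((horizontal distance between plate2_c and port0 below 0.005 m and z of plate2_c in the frame of port0 between -0.0025 and 0.0025 m and angle between plate2_c's own z axis and vertical below 0.035 rad) or (horizontal distance between plate2_c and port1 below 0.005 m and z of plate2_c in the frame of port1 between -0.0025 and 0.0025 m and angle between plate2_c's own z axis and vertical below 0.035 rad) or (horizontal distance between plate2_c and port2 below 0.005 m and z of plate2_c in the frame of port2 between -0.0025 and 0.0025 m and angle between plate2_c's own z axis and vertical below 0.035 rad))), for 0.2 s.
4. the drawer is pushed shut (value of joint drawer below 0.008 m), for 0.1 s.
5. the clamp knob is turned to its stop (value of joint lock above 1.2 rad), for 0.1 s.
At the end, for the whole second after the job is handed in: Every plate present is within 5 mm of a port's seat horizontally and 2.5 mm in height, level within 2 degrees and at rest; the drawer is within 8 mm of shut; the clamp knob is at 1.2 rad or more (all of step 3 and linear speed of each of plate0, plate1, plate2 below 0.02 m/s and value of joint drawer below 0.008 m and value of joint lock above 1.2 rad); the robot touches nothing.
It fails at once if the glue bottle is disturbed (moved more than 40 mm) (distance of glue from where it was at the start of the episode above 0.04 m).
It fails at once if the tape measure is disturbed (moved more than 40 mm) (distance of tape from where it was at the start of the episode above 0.04 m).
It fails at once if the offcut is disturbed (moved more than 40 mm) (distance of offcut from where it was at the start of the episode above 0.04 m).
Of plate0, plate1, plate2 only 2 to 3 are there at a start; the rules pass over those that are not, and their reading is None.
At some moment in a run one of plate0, plate1, plate2 may be knocked a few centimetres aside while the robot is not near it.
It also fails if it takes over 208 s, if anything falls off the work surface, if the arm or the gripper's body presses on something with over 40 N, if the wrist force passes 120 N, or if a joint passes its speed limit or range.

## Working session

There is one attempt and no reset: what is moved stays moved. The work goes in short steps, Python scripts to look and compute and a shell command to move; the robot and the scene stay as the last step left them, time stands still between calls to the robot, and variables do not carry over. Pictures are saved under pics/ and viewed, on a budget of 14 in all, crops included, one or two more only if the job needs it, and the job is handed in when it is done.

```bash
mkdir -p pics; ls
python3 - <<'E'
from workcell import env
import cv2
print(env.get_obs())
for n in("scene","top"):
    s=env.snapshot(n); cv2.imwrite(f"pics/{n}0.png",s["image"][:,:,::-1]); print(n,s["fx"],s["cx"],s["cy"],s["R"],s["t"])
E
```

```text
pics
{'time': 0.0, 'joint_positions': array([-1.21961377e+00,  3.00493493e-01,  1.52162979e+00,  2.39045637e-06,
        1.32070678e+00, -6.66119642e-02]), 'qd': array([-3.99166939e-04, -4.86843422e-04, -8.12398912e-04,  9.70640496e-04,
       -7.67972804e-04,  4.00451367e-06]), 'joint_efforts': array([-3.65837359e-04, -5.43502843e+01, -3.61789691e+01, -1.37969564e-04,
        4.03359183e-03,  1.74896309e-05]), 'tcp_pos': array([ 0.2230644 , -0.50245699,  0.23068843]), 'ee_rot': array([ 8.38374793e-01, -5.45093868e-01, -4.94411866e-04, -3.71955969e-04]), 'contact_force': array([-0.56404797, -0.02220551,  0.3104684 ]), 'moment': array([ 0.03950744, -0.01798676,  0.03278242]), 'finger_gap': 0.08541609304004667}
scene 428.77552536095465 312.93112186530414 196.13074177542384 [[-0.76437983  0.6447018   0.00911397]
 [ 0.39236533  0.4763251  -0.78686965]
 [-0.51163749 -0.59789129 -0.61705193]] [ 0.44407364 -0.14941032  1.74002136]
top 469.5619848162389 327.01296286294763 197.56940312546726 [[ 0.00614266 -0.99977293 -0.02040469]
 [-0.99640727 -0.00439582 -0.08457674]
 [ 0.08446784  0.02085091 -0.99620802]] [-0.01727166  0.57251598  1.35350874]
```

View pics/top0.png

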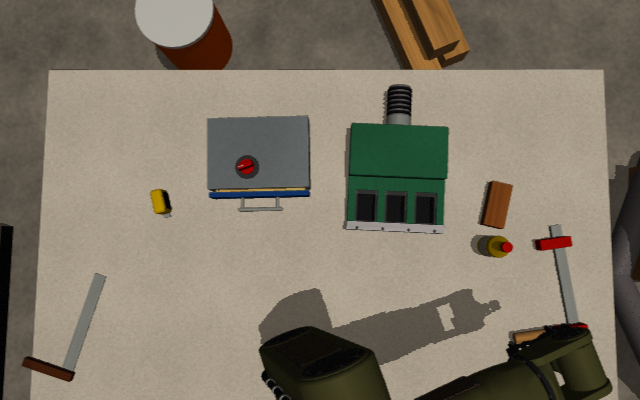

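View pics/scene0.png

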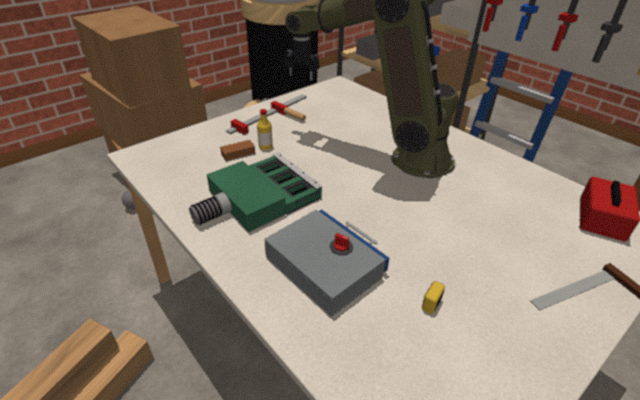

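The top view shows the knob at about (247,167), the drawer handle at (261,210), the ports at (367/396/427, 207) and the lip at row 228. The scene view agrees; the glue, offcut and tape are well clear of the work.

```bash
cat > h.py <<'E'
import numpy as np, cv2
from scipy.spatial.transform import Rotation as Ro
from workcell import env
def cast(s,px,z,obs=None):
    """pixel(s) -> world points on the plane at height z"""
    px=np.atleast_2d(np.float64(px))
    if "T_tool_cam" in s:
        Rt=Ro.from_quat(obs["ee_rot"]).as_matrix(); T=np.array(s["T_tool_cam"])
        Rw=Rt@T[:3,:3]; c=Rt@T[:3,3]+obs["tcp_pos"]
    else:
        Rw=np.array(s["R"]).T; c=-Rw@np.array(s["t"])
    d=np.c_[(px[:,0]-s["cx"])/s["fx"],(px[:,1]-s["cy"])/s["fy"],np.ones(len(px))]@Rw.T
    return c+d*((z-c[2])/d[:,2])[:,None]
def shot(name,save=None):
    o=env.get_obs(); s=env.snapshot(name)
    if save: cv2.imwrite(f"pics/{save}.png",s["image"][:,:,::-1])
    return s,o
def mask(s,lo,hi):
    return cv2.inRange(cv2.cvtColor(s["image"],cv2.COLOR_RGB2HSV),lo,hi)
def red(s): return mask(s,(0,130,60),(8,255,255))|mask(s,(172,130,60),(180,255,255))
def rects(m,amin=50):
    cs=[c for c in cv2.findContours(m,cv2.RETR_EXTERNAL,cv2.CHAIN_APPROX_NONE)[0] if cv2.contourArea(c)>=amin]
    return sorted([(c,cv2.minAreaRect(c)) for c in cs],key=lambda t:-cv2.contourArea(t[0]))
def down(yaw,pitch=0):
    """tool down, jaw (tool x) along yaw in the world; pitch about the tool y"""
    return Ro.from_euler('z',yaw)*Ro.from_euler('x',np.pi)*Ro.from_euler('y',pitch)
def go(p,R,o=None):
    """print shares to reach TCP p with rotation R"""
    o=o or env.get_obs(); R0=Ro.from_quat(o["ee_rot"])
    print("row",np.round(R0.inv().apply(np.array(p)-o["tcp_pos"])/.25,3),np.round((R0.inv()*R).as_rotvec()/np.pi,4))
E
python3 - <<'E'
from h import *
s,o=shot("top")
for c,r in rects(red(s),20): print("red",r,cast(s,r[0],.12)[0])
for n,lo,hi in(("blue",(105,120,40),(125,255,255)),("green",(65,90,30),(90,255,255))):
    for c,r in rects(mask(s,lo,hi)): print(n,r)
b=rects(mask(s,(105,120,40),(125,255,255)))[0][1]
print("bluebox",cast(s,cv2.boxPoints(b),.069))
print("handle ends",cast(s,[(241,209),(282,210)],.044))
print("ports",cast(s,[(367,207),(396,207),(427,207)],.03)); print("lip",cast(s,[(347,229),(443,231)],.056))
print("unit",cast(s,[(207,117),(309,116)],.08))
E
```

```text
red ((555.39990234375, 242.79998779296875), (10.465181350708008, 31.39554214477539), 81.8698959350586) [ 0.44551066 -0.62922732  0.12      ]
red ((244.01724243164062, 162.79312133789062), (7.799204349517822, 16.155494689941406), 68.19859313964844) [0.65964429 0.21311871 0.12      ]
red ((507.0, 247.0), (10.0, 10.0), 90.0) [ 0.43346759 -0.50019654  0.12      ]
red ((247.89654541015625, 170.24139404296875), (5.942250728607178, 15.227017402648926), 68.19859313964844) [0.63897628 0.20196442 0.12      ]
blue ((258.9938659667969, 193.71754455566406), (5.433498859405518, 98.10725402832031), 88.75463104248047)
green ((397.3449401855469, 173.37152099609375), (97.54716491699219, 98.01435852050781), 2.7702157497406006)
bluebox [[0.58307983 0.31937309 0.069     ]
 [0.59034091 0.03909486 0.069     ]
 [0.57483171 0.03861041 0.069     ]
 [0.56751715 0.31860864 0.069     ]]
handle ends [[0.53658875 0.23427949 0.044     ]
 [0.53427851 0.11524271 0.044     ]]
ports [[ 0.54505945 -0.13097082  0.03      ]
 [ 0.54546554 -0.21515585  0.03      ]
 [ 0.5458985  -0.30491265  0.03      ]]
lip [[ 0.48034454 -0.07238082  0.056     ]
 [ 0.47625954 -0.34428228  0.056     ]]
unit [[0.79848681 0.33064339 0.08      ]
 [0.80164234 0.03752123 0.08      ]]
```

Run:
```python
from h import *
s,o=shot("wrist"); print(np.round(s["T_tool_cam"],3),s["fx"])
go((.36,-.27,.27),down(np.radians(-25)))
```

```text
[[ 1.    -0.     0.001  0.   ]
 [-0.     0.96   0.279 -0.07 ]
 [-0.001 -0.279  0.96  -0.143]
 [ 0.     0.     0.     1.   ]] 344.08648981279333
row [-0.628 -0.878 -0.156] [-1.000e-04  2.000e-04 -2.281e-01]
```

```bash
R="[-0.628,-0.878,-0.156,0,0,-0.228,-1]"; python3 -m creep '[[-0.628,-0.878,-0.156,0,0,-0.228,-1],[-0.628,-0.878,-0.156,0,0,-0.228,-1],[-0.628,-0.878,-0.156,0,0,-0.228,-1],[-0.628,-0.878,-0.156,0,0,-0.228,-1],[-0.628,-0.878,-0.156,0,0,-0.228,-1],[-0.628,-0.878,-0.156,0,0,-0.228,-1],[-0.628,-0.878,-0.156,0,0,-0.228,-1],[-0.628,-0.878,-0.156,0,0,-0.228,-1]]'
python3 - <<'E'
from h import *
go((.50,-.035,.29),down(np.radians(10)))
E
```

```text
time: 1.0
tcp_pos: [0.3601, -0.2699, 0.27]
ee_rot: [0.976, -0.216, -0.0, -0.0]
contact_force: [0.5, -0.1, -0.8]
finger_gap: 0.0856
row [ 0.111 -1.088 -0.08 ] [-2.000e-04  1.000e-04 -1.943e-01]
```

```bash
python3 -m creep '[[0.1,-1,-0.08,0,0,-0.194,-1],[0.1,-1,-0.08,0,0,-0.194,-1],[0.1,-1,-0.08,0,0,-0.194,-1],[0.1,-1,-0.08,0,0,-0.194,-1],[0.1,-1,-0.08,0,0,-0.194,-1],[0.1,-1,-0.08,0,0,-0.194,-1],[0.1,-1,-0.08,0,0,-0.194,-1]]'
python3 - <<'E'
from h import *
go((.63,.19,.27),down(np.radians(22)))
E
```

```text
time: 1.7
tcp_pos: [0.4884, -0.0542, 0.2895]
ee_rot: [0.996, 0.087, -0.001, -0.0]
contact_force: [0.3, 0.0, -0.3]
finger_gap: 0.0855
row [ 0.727 -0.864  0.077] [-0.0003  0.0004 -0.0668]
```

```bash
python3 -m creep '[[0.727,-0.864,0.077,0,0,-0.067,-1],[0.727,-0.864,0.077,0,0,-0.067,-1],[0.727,-0.864,0.077,0,0,-0.067,-1],[0.727,-0.864,0.077,0,0,-0.067,-1],[0.727,-0.864,0.077,0,0,-0.067,-1],[0.727,-0.864,0.077,0,0,-0.067,-1],[0.727,-0.864,0.077,0,0,-0.067,-1],[0.727,-0.864,0.077,0,0,-0.067,-1]]'
python3 - <<'E'
from h import *
s,o=shot("wrist","w1")
for c,r in rects(red(s),100): print("red",r,cast(s,r[0],.124,o)[0])
E
```

```text
time: 2.5
tcp_pos: [0.6303, 0.188, 0.2692]
ee_rot: [0.982, 0.19, -0.001, -0.0]
contact_force: [-0.0, -0.6, -1.2]
finger_gap: 0.0852
red ((350.9033508300781, 171.18716430664062), (45.56941223144531, 49.803550720214844), 33.023868560791016) [0.64902309 0.21318723 0.124     ]
red ((622.3953247070312, 307.4242248535156), (22.89315414428711, 76.8678970336914), 35.88214111328125) [0.94065046 0.18936092 0.124     ]
red ((623.2760009765625, 262.9006652832031), (15.137934684753418, 72.37374114990234), 35.21759033203125) [0.91350021 0.22839807 0.124     ]
red ((633.3234252929688, 345.4795837402344), (26.33950424194336, 37.314300537109375), 37.5685920715332) [0.97632037 0.15767666 0.124     ]
red ((588.513427734375, 311.90936279296875), (14.664251327514648, 34.817359924316406), 34.99202346801758) [0.91367905 0.17316616 0.124     ]
```

View pics/w1.png

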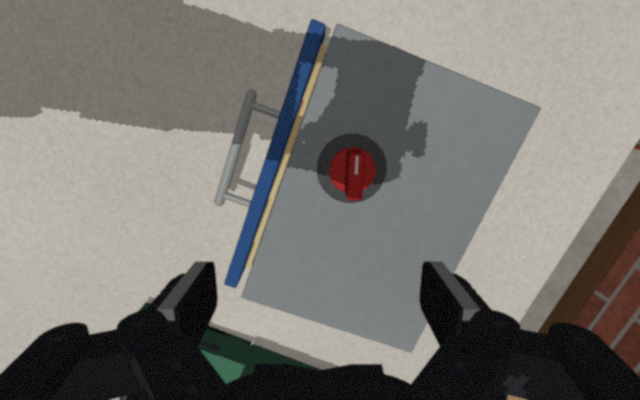

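The wrist view shows the knob bar at about (354,174), aligned with the image vertical (tool y), so the jaws already straddle it.

Run:
```python
from h import *
s,o=shot("wrist")
m=red(s); m[:,500:]=0
for v in (90,110,130,150,170): 
    d=m&(s["image"][:,:,0]<v).astype('uint8')*255
    r=rects(d,150)
    if r: print(v,r[0][1])
print(cast(s,[(354,174)],.124,o),cast(s,(352,168),.085,o))
p=cast(s,[(354,174)],.124,o)[0]; p[2]=.098
go(p,down(np.radians(22)),o)
```

```text
90 ((351.9000244140625, 168.30001831054688), (43.37971878051758, 45.168575286865234), 63.43495178222656)
110 ((353.65802001953125, 170.65640258789062), (50.001041412353516, 45.41157150268555), 49.89908981323242)
130 ((351.095458984375, 170.81564331054688), (45.99183654785156, 49.44251251220703), 34.508522033691406)
150 ((351.095458984375, 170.81564331054688), (45.99183654785156, 49.44251251220703), 34.508522033691406)
170 ((351.095458984375, 170.81564331054688), (45.99183654785156, 49.44251251220703), 34.508522033691406)
[[0.65251582 0.21156423 0.124     ]] [[0.65499622 0.21062465 0.085     ]]
row [ 0.12  -0.055  0.687] [-0.0003  0.0006 -0.0006]
```

```bash
python3 -m creep '[[0.12,-0.05,0.2,0,0,0,-1],[0.12,-0.05,0.35,0,0,0,-1],[0.12,-0.05,0.5,0,0,0,-1],[0.12,-0.05,0.6,0,0,0,-0.5],[0.12,-0.05,0.687,0,0,0,0],[0.12,-0.05,0.687,0,0,0,0.5],[0.12,-0.05,0.687,0,0,0,1],[0.12,-0.05,0.687,0,0,0,1],[0.12,-0.05,0.687,0,0,0,1],[0.12,-0.05,0.687,0,0,0,1],[0.12,-0.05,0.687,0,0,0,1]]'
```

```text
time: 3.7
tcp_pos: [0.6547, 0.2105, 0.1011]
ee_rot: [0.982, 0.19, 0.002, -0.0]
contact_force: [8.6, 1.2, -0.2]
finger_gap: 0.0128
```

```bash
python3 -m creep '[[0,0,0,0,0,-0.04,1],[0,0,0,0,0,-0.08,1],[0,0,0,0,0,-0.12,1],[0,0,0,0,0,-0.16,1],[0,0,0,0,0,-0.2,1],[0,0,0,0,0,-0.24,1],[0,0,0,0,0,-0.28,1],[0,0,0,0,0,-0.32,1],[0,0,0,0,0,-0.36,1],[0,0,0,0,0,-0.39,1],[0,0,0,0,0,-0.41,1],[0,0,0,0,0,-0.425,1],[0,0,0,0,0,-0.425,1],[0,0,0,0,0,-0.425,1]]'; python3 -c "
from h import *
o=env.get_obs();print(o['contact_force'],o['moment'],np.degrees(Ro.from_quat(o['ee_rot']).as_euler('zyx')))"
```

```text
time: 5.1
tcp_pos: [0.655, 0.2103, 0.1013]
ee_rot: [0.655, 0.756, 0.003, 0.001]
contact_force: [4.3, 3.2, -13.4]
finger_gap: 0.0127
[  4.27947402   3.21218602 -13.39267201] [ 0.27720536 -1.1568435  -2.65774603] [ -98.14485569    0.29559534 -179.84723859]
```

```bash
python3 -m creep '[[0,0,0,0,0,0.01,0],[0,0,0,0,0,0.01,-0.5],[0,0,0,0,0,0.01,-1],[0,0,0,0,0,0.01,-1],[0,0,-0.1,0,0,0,-1],[0,0,-0.25,0,0,0,-1],[0,0,-0.4,0,0,0,-1],[0,0,-0.5,0,0,0,-1],[0,0,-0.5,0,0,0,-1]]'
python3 - <<'E'
from h import *
go((.535,.16,.22),down(0))
E
```

```text
time: 6.0
tcp_pos: [0.6554, 0.2103, 0.2313]
ee_rot: [0.655, 0.756, 0.006, 0.003]
contact_force: [0.4, 0.5, 0.0]
finger_gap: 0.0852
row [-0.131 -0.506  0.038] [ 0.0023 -0.0041  0.5454]
```

```bash
python3 -m creep '[[-0.131,-0.506,0.038,0,0,0.545,-1],[-0.131,-0.506,0.038,0,0,0.545,-1],[-0.131,-0.506,0.038,0,0,0.545,-1],[-0.131,-0.506,0.038,0,0,0.545,-1],[-0.131,-0.506,0.038,0,0,0.545,-1],[-0.131,-0.506,0.038,0,0,0.545,-1],[-0.131,-0.506,0.038,0,0,0.545,-1],[-0.131,-0.506,0.038,0,0,0.545,-1],[-0.131,-0.506,0.038,0,0,0.545,-0.8],[-0.131,-0.506,0.038,0,0,0.545,-0.5],[-0.131,-0.506,0.038,0,0,0.545,-0.2],[-0.131,-0.506,0.038,0,0,0.545,-0.1],[-0.131,-0.506,0.038,0,0,0.545,0],[-0.131,-0.506,0.038,0,0,0.545,0]]'
python3 - <<'E'
from h import *
s,o=shot("wrist","w2")
print(o['finger_gap'],np.degrees(Ro.from_quat(o['ee_rot']).as_euler('zyx')))
E
```

```text
time: 7.4
tcp_pos: [0.5349, 0.1598, 0.2198]
ee_rot: [1.0, 0.002, 0.006, -0.002]
contact_force: [-0.2, -0.0, 0.1]
finger_gap: 0.0426
0.042555553133790947 [  -0.21629028    0.68203004 -179.75114511]
```

View pics/w2.png

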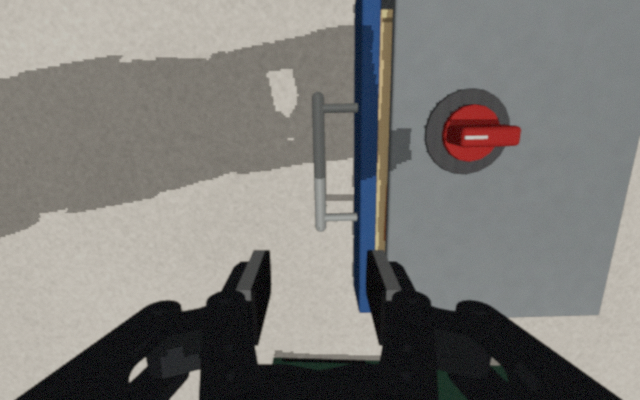

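The drawer handle runs (318,97)–(320,227), and the knob bar now lies along x, which is the free position.

Run:
```python
from h import *
s,o=shot("wrist")
e=cast(s,[(318,97),(320.5,227)],.044,o); print(e)
p=e.mean(0); p[2]=.026
go(p,down(np.arctan2(*(e[1]-e[0])[:2])+np.pi if 0 else 0),o)
```

```text
[[0.53627551 0.23726678 0.044     ]
 [0.53917085 0.11539137 0.044     ]]
row [ 0.002 -0.062  0.776] [-0.0014 -0.0038  0.0011]
```

```bash
python3 -m creep '[[0.005,-0.06,0.15,0,-0.004,0.001,0.35],[0.008,-0.06,0.3,0,-0.004,0.001,0.35],[0.01,-0.06,0.42,0,-0.004,0.001,0.35],[0.01,-0.06,0.52,0,-0.004,0.001,0.35],[0.01,-0.06,0.6,0,-0.004,0.001,0.35],[0.01,-0.06,0.68,0,-0.004,0.001,0.35],[0.01,-0.06,0.74,0,-0.004,0.001,0.35],[0.01,-0.06,0.776,0,-0.004,0.001,0.35],[0.01,-0.06,0.776,0,-0.004,0.001,1],[0.01,-0.06,0.776,0,-0.004,0.001,1],[0.01,-0.06,0.776,0,-0.004,0.001,1],[0.01,-0.06,0.776,0,-0.004,0.001,1],[0.01,-0.06,0.776,0,-0.004,0.001,1]]'
```

```text
time: 8.8
tcp_pos: [0.5404, 0.1759, 0.0268]
ee_rot: [1.0, 0.0, 0.001, -0.002]
contact_force: [1.0, -0.6, 6.6]
finger_gap: 0.0089
```

```bash
python3 -m creep '[[-0.02,0,0,0,0,0,1],[-0.06,0.001,0,0,0,0,1],[-0.1,0.002,0,0,0,0,1],[-0.15,0.003,0,0,0,0,1],[-0.2,0.004,0,0,0,0,1],[-0.25,0.005,0,0,0,0,1],[-0.3,0.006,0,0,0,0,1],[-0.35,0.007,0,0,0,0,1],[-0.4,0.008,0,0,0,0,1],[-0.45,0.009,0,0,0,0,1],[-0.49,0.01,0,0,0,0,1],[-0.52,0.01,0,0,0,0,1],[-0.535,0.01,0,0,0,0,1],[-0.545,0.01,0,0,0,0,1],[-0.545,0.01,0,0,0,0,1],[-0.545,0.01,0,0,0,0,1]]'; python3 -c "
from h import *
print(env.get_obs()['contact_force'])"
```

```text
time: 10.4
tcp_pos: [0.4107, 0.1727, 0.0275]
ee_rot: [1.0, 0.0, 0.009, -0.003]
contact_force: [64.2, -15.4, -45.6]
finger_gap: 0.0088
[ 64.19383115 -15.37308994 -45.55265013]
```

```bash
python3 -m creep '[[0.005,0,0,0,0,0,0.8],[0.005,0,0,0,0,0,0.4],[0.005,0,0,0,0,0,0.35],[0.005,0,0,0,0,0,0.35],[0.005,0,-0.1,0,0,0,0.35],[0,0,-0.25,0,0,0,0.35],[0,0,-0.4,0,0,0,0],[0,0,-0.6,0,0,0,-1],[0.1,0,-0.8,0,0,0,-1],[0.2,0,-0.9,0,0,0,-1],[0.3,0,-0.95,0,0,0,-1],[0.3,0,-1,0,0,0,-1],[0.3,0,-1,0,0,0,-1]]'
python3 - <<'E'
from h import *
s,o=shot("wrist","w3"); t,_=shot("top","top1"); print(o["tcp_pos"])
E
```

```text
time: 11.7
tcp_pos: [0.481, 0.1712, 0.2797]
ee_rot: [1.0, 0.0, 0.01, -0.003]
contact_force: [0.2, -0.0, -0.6]
finger_gap: 0.0855
[0.48097768 0.17124619 0.27966684]
```

View pics/w3.png

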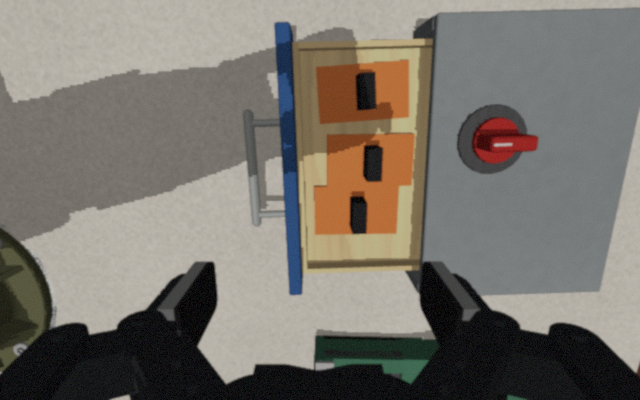

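Three plates lie in the opened drawer, with black handles at (366,90), (373,162) and (359,214). Next I measure them and check the drawer travel.

```bash
cat >> h.py <<'E'
def plates(s,o,ztop=.060,roi=None):
    """black handle tops whose surroundings are orange: top face centre by casting; plate yaw from the orange slab"""
    org=mask(s,(5,150,90),(16,255,255)); org=cv2.morphologyEx(org,cv2.MORPH_OPEN,np.ones((5,5)))
    dark=cv2.inRange(s["image"],(0,0,0),(60,60,60)); out=[]
    near=cv2.dilate(org,np.ones((9,9)))
    for c,r in rects(dark&near,150)+[]:
        x,y,w,h=cv2.boundingRect(c)
        ring=org[max(y-6,0):y+h+6,max(x-6,0):x+w+6].mean()
        out.append((r,cast(s,r[0],ztop,o)[0],round(ring)))
    return out,org
E
python3 - <<'E'
from h import *
s,o=shot("wrist")
e=cast(s,[(248,113),(257,223)],.044,o); print("handle",e)
P,org=plates(s,o)
for p in P: print(p)
for c,r in rects(org,500): print("orange",r,cast(s,cv2.boxPoints(r),.028,o).round(4).tolist())
E
```

```text
handle [[0.40978569 0.23417484 0.044     ]
 [0.41340765 0.11154842 0.044     ]]
(((366.5294494628906, 90.88235473632812), (36.11328125, 18.123268127441406), 88.09085083007812), array([0.53193747, 0.25587512, 0.06      ]), 137)
(((373.7873229980469, 162.5302734375), (16.833709716796875, 35.2816047668457), 2.2025978565216064), array([0.5424695 , 0.18388561, 0.06      ]), 143)
(((359.5, 214.5), (35.0, 15.0), 90.0), array([0.52927059, 0.12633258, 0.06      ]), 117)
orange ((365.4999694824219, 183.49996948242188), (98.99998474121094, 98.99998474121094), -0.0) [[0.4816, 0.0929, 0.028], [0.4817, 0.2112, 0.028], [0.5934, 0.2111, 0.028], [0.6027, 0.0922, 0.028]]
orange ((364.8697814941406, 91.38107299804688), (56.97310256958008, 92.5982894897461), 85.66769409179688) [[0.4824, 0.2819, 0.028], [0.5808, 0.2891, 0.028], [0.5899, 0.2305, 0.028], [0.4872, 0.2229, 0.028]]
```

```bash
python3 -m creep '[[0.1,0.9,-0.02,0,0,0,-1],[0.1,0.9,-0.02,0,0,0,-1],[0.1,0.9,-0.02,0,0,0,-1],[0.1,0.9,-0.02,0,0,0,-1],[0.1,0.9,-0.02,0,0,0,-1],[0.1,0.9,-0.02,0,0,0,-1]]' | sed -n 2p
python3 - <<'E'
from h import *
go((.54,-.265,.246),down(0))
E
```

```text
tcp_pos: [0.5046, -0.0563, 0.2811]
row [0.142 0.835 0.138] [-0.0019 -0.0049 -0.0008]
```

```bash
python3 -m creep '[[0.142,0.835,0.138,-0.002,-0.005,-0.001,-1],[0.142,0.835,0.138,-0.002,-0.005,-0.001,-1],[0.142,0.835,0.138,-0.002,-0.005,-0.001,-1],[0.142,0.835,0.138,-0.002,-0.005,-0.001,-1],[0.142,0.835,0.138,-0.002,-0.005,-0.001,-1],[0.142,0.835,0.138,-0.002,-0.005,-0.001,-1],[0.142,0.835,0.138,-0.002,-0.005,-0.001,-1]]'
python3 - <<'E'
from h import *
s,o=shot("wrist","w4")
E
```

```text
time: 13.15
tcp_pos: [0.5401, -0.2637, 0.2457]
ee_rot: [1.0, 0.001, -0.0, -0.0]
contact_force: [-0.1, 0.0, -0.7]
finger_gap: 0.0853
```

View pics/w4.png

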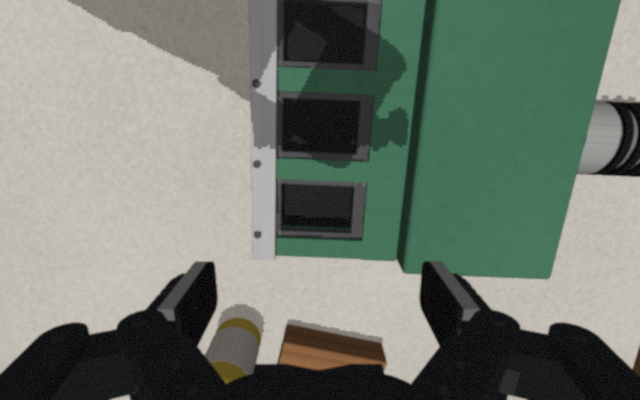

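The middle port recess spans about columns 277–374 and rows 93–161. The neighbouring ports and the lip (columns 250–277) are clear too.

Run:
```python
from h import *
s,o=shot("wrist")
m=cv2.inRange(cv2.cvtColor(s["image"],cv2.COLOR_RGB2HSV),(50,70,0),(100,255,255))
n=255-m; n[:, :281]=0; n[:,396:]=0; n[248:]=0
n=cv2.morphologyEx(n,cv2.MORPH_OPEN,np.ones((7,7)))
for c,r in rects(n,1500):
    w=cast(s,c[:,0,:],.046,o)[:,:2]
    x,y,bw,bh=cv2.boundingRect(c)
    q=cast(s,[(x+20,y+bh),(x+bw-20,y+bh)],.046,o)
    # edge lines by column: top / bottom rows, and right edge by rows
    mm=np.zeros_like(n); cv2.drawContours(mm,[c],-1,255,-1)
    cols=np.arange(285,x+bw-10,3); t=np.array([np.flatnonzero(mm[:,k])[[0,-1]] for k in cols])+[[-.5,.5]]
    A=cast(s,np.c_[cols,t[:,0]],.046,o); B=cast(s,np.c_[cols,t[:,1]],.046,o)
    rows=np.arange(y+10,y+bh-10,3); F=cast(s,np.c_[[np.flatnonzero(mm[k])[-1]+.5 for k in rows],rows],.046,o)
    fa,fb=np.polyfit(A[:,0],A[:,1],1),np.polyfit(B[:,0],B[:,1],1); ff=np.polyfit(F[:,1],F[:,0],1)
    print((x,y,bw,bh),"ytop@.54",np.polyval(fa,.54).round(4),np.polyval(fb,.54).round(4),"slopes",fa[0].round(3),fb[0].round(3),"far x",np.median(F[:,0]).round(4),-ff[0].round(3))
# lip edges, z .056
for r in (20,105,145,215): 
    g=s["image"][r,240:300].astype(int); print(r,[tuple(v) for v in g[::6]])
print("lip far edge",cast(s,[(276,20),(276.5,230)],.056,o)[:,:2].round(4), "near",cast(s,[(249,20),(252,230)],.056,o)[:,:2].round(4))
```

```text
(281, 0, 101, 71) ytop@.54 -0.104 -0.161 slopes 0.002 -0.038 far x 0.5941 -0.04
(281, 179, 85, 60) ytop@.54 -0.2669 -0.3292 slopes -0.045 -0.043 far x 0.5873 -0.043
(281, 91, 92, 70) ytop@.54 -0.1822 -0.2452 slopes -0.041 -0.043 far x 0.591 -0.035
20 [(np.int64(134), np.int64(129), np.int64(122)), (np.int64(131), np.int64(127), np.int64(120)), (np.int64(116), np.int64(115), np.int64(114)), (np.int64(115), np.int64(114), np.int64(113)), (np.int64(112), np.int64(113), np.int64(111)), (np.int64(116), np.int64(117), np.int64(116)), (np.int64(93), np.int64(91), np.int64(90)), (np.int64(42), np.int64(45), np.int64(47)), (np.int64(19), np.int64(19), np.int64(21)), (np.int64(26), np.int64(25), np.int64(24))]
105 [(np.int64(190), np.int64(186), np.int64(176)), (np.int64(193), np.int64(188), np.int64(179)), (np.int64(119), np.int64(118), np.int64(116)), (np.int64(116), np.int64(115), np.int64(116)), (np.int64(117), np.int64(115), np.int64(114)), (np.int64(115), np.int64(114), np.int64(113)), (np.int64(71), np.int64(70), np.int64(70)), (np.int64(34), np.int64(36), np.int64(35)), (np.int64(19), 
[... 394 characters left out ...]
t64(62)), (np.int64(24), np.int64(27), np.int64(29)), (np.int64(12), np.int64(10), np.int64(17)), (np.int64(19), np.int64(20), np.int64(22))]
215 [(np.int64(191), np.int64(186), np.int64(177)), (np.int64(196), np.int64(190), np.int64(181)), (np.int64(180), np.int64(177), np.int64(176)), (np.int64(181), np.int64(179), np.int64(177)), (np.int64(183), np.int64(182), np.int64(180)), (np.int64(178), np.int64(176), np.int64(175)), (np.int64(72), np.int64(70), np.int64(71)), (np.int64(18), np.int64(20), np.int64(24)), (np.int64(21), np.int64(20), np.int64(20)), (np.int64(27), np.int64(28), np.int64(28))]
lip far edge [[ 0.5029 -0.1225]
 [ 0.4971 -0.3172]] near [[ 0.4794 -0.1226]
 [ 0.4719 -0.3173]]
```

```bash
python3 -m creep '[[-0.04,-1,0.04,0,0,0,-1],[-0.04,-1,0.04,0,0,0,-1],[-0.04,-1,0.04,0,0,0,-1],[-0.04,-1,0.04,0,0,0,-1],[-0.04,-1,0.04,0,0,0,-1],[-0.04,-1,0.04,0,0,0,-1]]' | sed -n 2,3p;python3 -m creep '[[0,-0.38,0.04,0,0,0,-1],[0,-0.38,0.04,0,0,0,-1],[0,-0.38,0.04,0,0,0,-1],[0,-0.38,0.04,0,0,0,-1]]' | sed -n 2,3p
python3 - <<'E'
from h import *
s,o=shot("wrist","w5")
P,org=plates(s,o)
for p in P: print(p)
for c,r in rects(org,500): print(r,cv2.boundingRect(c))
E
```

```text
tcp_pos: [0.5289, -0.0075, 0.2369]
ee_rot: [1.0, 0.004, 0.001, -0.0]
tcp_pos: [0.5275, 0.089, 0.2273]
ee_rot: [1.0, 0.006, 0.001, -0.0]
(((339.5, 77.5), (43.0, 19.0), 90.0), array([0.54443633, 0.18148474, 0.06      ]), 126)
(((322.0, 147.0), (40.0, 16.0), 90.0), array([0.5305026 , 0.12286427, 0.06      ]), 132)
((331.5, 110.0), (128.0, 121.0), 90.0) (271, 46, 122, 129)
((329.5, 15.5), (31.0, 111.0), 90.0) (274, 0, 112, 32)
```

View pics/w5.png

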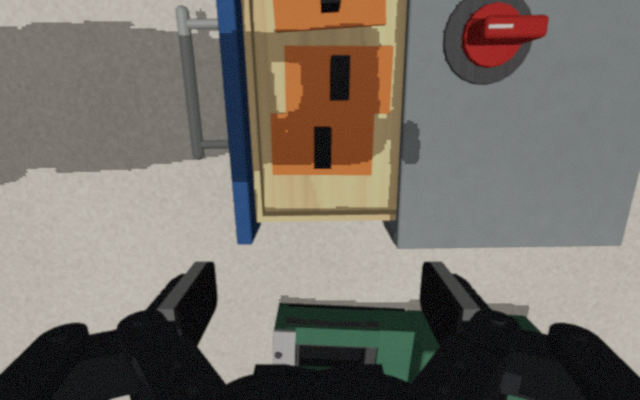

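Slabs: C spans columns 271–373 with its bottom edge at row 175; B lies above it with its top edge at row 46. The handles are at (322,147) and (340,78).

```bash
cat >> h.py <<'E'
PY=-.041; PORT={'N':(.543,-.1288),'M':(.5395,-.2137),'S':(.536,-.2986)}
def slab(s,o,box,z=.028):
    """edges (world) of the orange blob inside the pixel box: y-top,y-bottom lines, x-left,right"""
    _,org=plates(s,o); x0,y0,x1,y1=box; k=np.zeros_like(org); k[y0:y1,x0:x1]=org[y0:y1,x0:x1]
    k=cv2.morphologyEx(k,cv2.MORPH_OPEN,np.ones((3,3)))
    cx=np.flatnonzero(k.sum(0)>255*10); cy=np.flatnonzero(k.sum(1)>255*20)
    cols=np.arange(cx[0]+8,cx[-1]-8,3); e=np.array([np.flatnonzero(k[:,c])[[0,-1]] for c in cols])
    rows=np.arange(cy[0]+8,cy[-1]-8,3); f=np.array([np.flatnonzero(k[r])[[0,-1]] for r in rows])
    T=cast(s,np.c_[cols,e[:,0]-.5],z,o); B=cast(s,np.c_[cols,e[:,1]+.5],z,o)
    L=cast(s,np.c_[f[:,0]-.5,rows],z,o); R=cast(s,np.c_[f[:,1]+.5,rows],z,o)
    sl=lambda q:np.polyfit(q[:,0],q[:,1],1)[0].round(3)
    print("y top",np.median(T[:,1]).round(4),sl(T),"bot",np.median(B[:,1]).round(4),sl(B),"x",np.median(L[:,0]).round(4),np.median(R[:,0]).round(4))
E
python3 - <<'E'
from h import *
s,o=shot("wrist")
slab(s,o,(265,114,400,190)); slab(s,o,(265,40,400,112))
go((.5305,.124,.033),down(0),o)
E
```

```text
y top 0.1499 0.01 bot 0.0925 0.01 x 0.4811 0.5801
y top 0.2109 0.011 bot 0.1519 0.01 x 0.4957 0.594
row [ 0.011 -0.144  0.777] [-0.0001 -0.0005  0.0032]
```

```bash
python3 -m creep '[[0.011,-0.136,0.15,0,0,0,0],[0.011,-0.136,0.3,0,0,0,0],[0.011,-0.136,0.42,0,0,0,0],[0.011,-0.136,0.54,0,0,0,0],[0.011,-0.136,0.64,0,0,0,0],[0.011,-0.136,0.72,0,0,0,0],[0.011,-0.136,0.777,0,0,0,0],[0.011,-0.136,0.777,0,0,0,0],[0.011,-0.136,0.777,0,0,0,0.5],[0.011,-0.136,0.777,0,0,0,1],[0.011,-0.136,0.777,0,0,0,1],[0.011,-0.136,0.777,0,0,0,1],[0.011,-0.136,0.777,0,0,0,1]]'
```

```text
time: 15.65
tcp_pos: [0.5315, 0.1212, 0.0344]
ee_rot: [1.0, 0.004, 0.002, -0.0]
contact_force: [-0.4, -2.3, 7.4]
finger_gap: 0.015
```

```bash
cat >> h.py <<'E'
def place(port,nx,nz,deg,h,dy=0,o=None):
    """TCP pose so the plate's near bottom edge is at nx,nz (mm; port frame x, above ledge), far end up deg; h: TCP above underside, dy: plate centre minus TCP along plate y"""
    t=np.radians(deg); u=np.array([np.cos(t),0,np.sin(t)]); n=np.array([-np.sin(t),0,np.cos(t)])
    q=np.array([nx*1e-3,0,nz*1e-3])+.05*u+h*n-[0,dy,0]
    p=Ro.from_euler('z',PY).apply(q)+[*PORT[port],.040]
    go(p,Ro.from_euler('z',PY)*Ro.from_euler('y',-t)*Ro.from_euler('x',np.pi),o)
E
python3 -m creep '[[0,0,-0.06,0,0,0,1],[0,0,-0.16,0,0,0,1],[0,0,-0.3,0,0,0,1],[0,0,-0.45,0,0,0,1],[0,0,-0.6,0,0,0,1],[0,0,-0.6,0,0,0,1],[0,0,-0.6,0,0,0,1]]'
python3 - <<'E'
from h import *
place('N',-36,70,12,.0124,.0008)
E
```

```text
time: 16.35
tcp_pos: [0.5309, 0.1212, 0.185]
ee_rot: [1.0, 0.004, 0.003, -0.0]
contact_force: [0.0, 0.1, -1.4]
finger_gap: 0.0151
row [0.079 1.006 0.21 ] [-0.0019  0.0649  0.0158]
```

```bash
python3 -m creep '[[0.02,0.2,0,0,0,0,1],[0.06,0.4,0.05,0,0.02,0.01,1],[0.079,0.6,0.1,-0.002,0.04,0.016,1],[0.079,0.75,0.15,-0.002,0.065,0.016,1],[0.079,0.9,0.2,-0.002,0.065,0.016,1],[0.079,1,0.21,-0.002,0.065,0.016,1],[0.079,1,0.21,-0.002,0.065,0.016,1],[0.079,1,0.21,-0.002,0.065,0.016,1]]'
python3 - <<'E'
from h import *
s,o=shot("wrist","w6")
for a in ((-36,30,12),(-36,8,12),(-36,2,12),(-49.5,2,12)): place('N',*a,.0124,.0008,o)
E
```

```text
time: 17.15
tcp_pos: [0.5525, -0.1285, 0.1312]
ee_rot: [0.994, -0.021, 0.104, 0.002]
contact_force: [0.2, 0.3, -1.0]
finger_gap: 0.0151
row [-0.029  0.006  0.152] [-0.      0.0006 -0.0006]
row [-0.047  0.006  0.238] [-0.      0.0006 -0.0006]
row [-0.052  0.006  0.262] [-0.      0.0006 -0.0006]
row [-0.105  0.006  0.25 ] [-0.      0.0006 -0.0006]
```

View pics/w6.png

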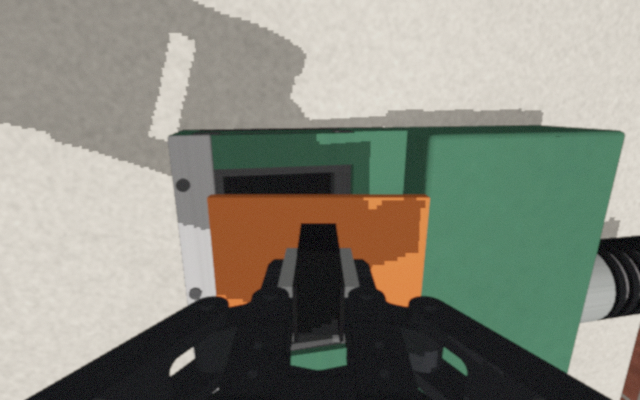

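The plate is held tilted over the north port: slab top edge at row 196, port's north edge at about row 166. I'll lower it and compare the two edges from close by.

```bash
python3 -m creep '[[-0.01,0.006,0.05,0,0,0,1],[-0.02,0.006,0.1,0,0,0,1],[-0.029,0.006,0.152,0,0,0,1],[-0.029,0.006,0.152,0,0,0,1],[-0.029,0.006,0.152,0,0,0,1]]'|sed -n 2,4p
cat >> h.py <<'E'
def compare(tag,h,port):
    """slab north edge in the hand vs the port's north edge, one image"""
    s,o=shot("wrist",tag); T=np.array(s["T_tool_cam"])
    hsv=cv2.cvtColor(s["image"],cv2.COLOR_RGB2HSV)
    org=cv2.inRange(hsv,(5,150,60),(16,255,255)); g=cv2.inRange(hsv,(50,70,0),(100,255,255))
    cols=[c for c in range(225,420,5) if (org[:,c]>0).sum()>15]; res=[]
    for c in cols:
        r=np.flatnonzero(org[:,c])[0]-.5
        d=T[:3,:3]@[(c-s["cx"])/s["fx"],(r-s["cy"])/s["fy"],1]; p=T[:3,3]+d*((h and (h-.006)-T[2,3])/d[2])
        w=Ro.from_quat(o["ee_rot"]).apply(p)+o["tcp_pos"]
        k=np.flatnonzero(g[:int(r)-3,c]); e=cast(s,(c,k[-1]+.5),.046,o)[0] if len(k) and k[-1]<r-3 else [np.nan]*3
        q=[Ro.from_euler('z',-PY).apply(v-np.array([*PORT[port],.04])) for v in (w,e)]
        res.append((c,r,k[-1] if len(k) else -1,p[1]*1e3,*(1e3*q[0][:2]),*(1e3*q[1][:2])))
    print("col row portrow tool_y | slab edge port-frame x,y | port edge x,y (mm)\n",np.round(res[::4],1))
E
python3 -c "
from h import *
compare('w7',.0124,'N')"
```

```text
tcp_pos: [0.5534, -0.1292, 0.0925]
ee_rot: [0.994, -0.021, 0.103, 0.002]
contact_force: [0.8, 0.9, -1.2]
col row portrow tool_y | slab edge port-frame x,y | port edge x,y (mm)
 [[225.  193.5 179.  -32.1 -29.3  32.1 -30.8  31.9]
 [245.  193.5 178.  -32.1 -20.6  32.1 -20.4  32. ]
 [265.  193.5 177.  -32.1 -11.8  32.1  -9.7  32.1]
 [285.  193.5 176.  -32.1  -3.1  32.1   1.2  32.2]
 [305.  193.5 176.  -32.1   5.7  32.1  12.4  31.7]
 [325.  193.5 175.  -32.1  14.4  32.1  23.8  31.8]
 [345.  193.5 174.  -32.1  23.2  32.1  35.5  31.9]
 [365.  194.5 173.  -31.6  31.9  31.6  47.5  32. ]
 [385.  194.5 190.  -31.6  40.7  31.6  60.4  21.3]
 [405.  194.5 190.  -31.6  49.5  31.6  73.3  20.6]]
```

View pics/w7.png

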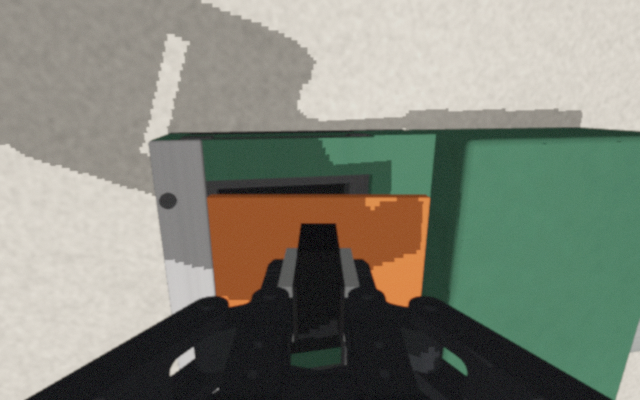

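The slab edge sits at 32.1 mm and the port edge at 32.0 mm, where a centred plate would read 30. So I shift about 2 mm along tool +y.

Run:
```python
from h import *
o=env.get_obs(); print(o["tcp_pos"])
for a in ((-36,10,12),(-36,2,12),(-49.5,1.5,12),(-50,1,9),(-50,.5,6),(-50,0,3),(-50,0,0)): place('N',*a,.0124,.0021,o)
```

```text
[ 0.55364315 -0.12937828  0.0929816 ]
row [-0.018  0.008  0.08 ] [-0.0001  0.0004 -0.0002]
row [-0.025  0.008  0.111] [-0.0001  0.0004 -0.0002]
row [-0.078  0.008  0.102] [-0.0001  0.0004 -0.0002]
row [-0.078  0.008  0.114] [-0.0001 -0.0163 -0.0002]
row [-0.077  0.008  0.127] [-0.0001 -0.033  -0.0002]
row [-0.076  0.008  0.139] [-0.0001 -0.0496 -0.0002]
row [-0.075  0.008  0.15 ] [-0.0001 -0.0663 -0.0002]
```

Descend, then slide under the lip, watching force.

```bash
python3 -m creep '[[-0.01,0.008,0.04,0,0,0,1],[-0.018,0.008,0.08,0,0,0,1],[-0.022,0.008,0.1,0,0,0,1],[-0.025,0.008,0.111,0,0,0,1],[-0.025,0.008,0.111,0,0,0,1],[-0.035,0.008,0.11,0,0,0,1],[-0.05,0.008,0.107,0,0,0,1],[-0.065,0.008,0.104,0,0,0,1],[-0.078,0.008,0.102,0,0,0,1],[-0.078,0.008,0.102,0,0,0,1],[-0.078,0.008,0.102,0,0,0,1]]'
python3 - <<'E'
from h import *
compare('w8',.0124,'N')
for a in ((-49.5,1.5,12),(-50,1,9),(-50,.5,6),(-50,0,3),(-50,0,0)): place('N',*a,.0124,.0021)
E
```

```text
time: 18.85
tcp_pos: [0.5398, -0.1308, 0.0642]
ee_rot: [0.994, -0.021, 0.104, 0.002]
contact_force: [0.5, 0.1, -1.3]
finger_gap: 0.0152
col row portrow tool_y | slab edge port-frame x,y | port edge x,y (mm)
 [[235.  194.5 186.  -31.6 -38.5  29.5 -38.4  32.2]
 [255.  194.5 185.  -31.6 -29.7  29.5 -29.4  32.2]
 [275.  194.5 185.  -31.6 -21.   29.5 -20.2  31.8]
 [295.  194.5 183.  -31.6 -12.2  29.5 -10.8  32.3]
 [315.  193.5 183.  -32.1  -3.5  29.9  -1.1  31.8]
 [335.  193.5 181.  -32.1   5.3  29.9   8.8  32.4]
 [355.  193.5 181.  -32.1  14.   29.9  18.9  31.9]
 [375.  193.5 180.  -32.1  22.8  29.9  29.2  31.9]
 [395.  194.5 179.  -31.6  31.6  29.4  39.9  32. ]
 [415.  194.5 190.  -31.6  40.3  29.4  51.3  25.7]]
row [-0.001 -0.     0.   ] [-0.      0.0003 -0.0002]
row [-0.001 -0.     0.012] [-0.     -0.0164 -0.0002]
row [ 0.001 -0.     0.025] [-0.     -0.033  -0.0002]
row [ 0.001 -0.     0.038] [-0.     -0.0497 -0.0002]
row [ 0.002 -0.     0.048] [-0.     -0.0664 -0.0002]
```

No contact force and the edges are 2 mm apart, as intended. Lowering the far end.

```bash
python3 -m creep '[[-0.001,0,0.006,0,-0.008,0,1],[-0.001,0,0.012,0,-0.0164,0,1],[0,0,0.019,0,-0.025,0,1],[0.001,0,0.025,0,-0.033,0,1],[0.001,0,0.032,0,-0.041,0,1],[0.001,0,0.038,0,-0.05,0,1],[0.001,0,0.044,0,-0.058,0,1],[0.002,0,0.048,0,-0.0664,0,1],[0.002,0,0.049,0,-0.0664,0,1],[0.002,0,0.049,0,-0.0664,0,1]]'
python3 - <<'E'
from h import *
o=env.get_obs();print(o["contact_force"],o["moment"])
place('N',-50,0,0,.0124,.0021)
E
```

```text
time: 19.9
tcp_pos: [0.5432, -0.131, 0.0525]
ee_rot: [1.0, -0.021, -0.0, 0.0]
contact_force: [0.6, 0.5, 2.1]
finger_gap: 0.0152
[0.55335407 0.47949735 2.06369429] [ 0.05359646 -0.12455949  0.02505516]
row [-0.001 -0.001  0.   ] [ 0.      0.0001 -0.0001]
```

```bash
python3 -m creep '[[0,0,0.004,0,0,0,1],[0,0,0.004,0,0,0,0.5],[0,0,0.004,0,0,0,0],[0,0,0.004,0,0,0,0],[0,0,-0.1,0,0,0,0],[0,0,-0.25,0,0,0,0],[0,-0.2,-0.45,0,0,0,0],[0,-0.4,-0.6,0,0,0,0],[0,-0.6,-0.7,0,0,0,0],[0,-0.6,-0.7,0,0,0,0]]'
python3 - <<'E'
from h import *
s,o=shot("wrist","w9")
P,org=plates(s,o,.078)
for p in P: print(p)
E
```

```text
time: 20.9
tcp_pos: [0.5495, 0.0209, 0.2293]
ee_rot: [1.0, -0.02, 0.001, -0.0]
contact_force: [0.5, 0.3, 0.7]
finger_gap: 0.0427
(((318.0, 323.5), (41.0, 14.0), 90.0), array([ 0.54357312, -0.11672276,  0.078     ]), 109)
```

View pics/w9.png

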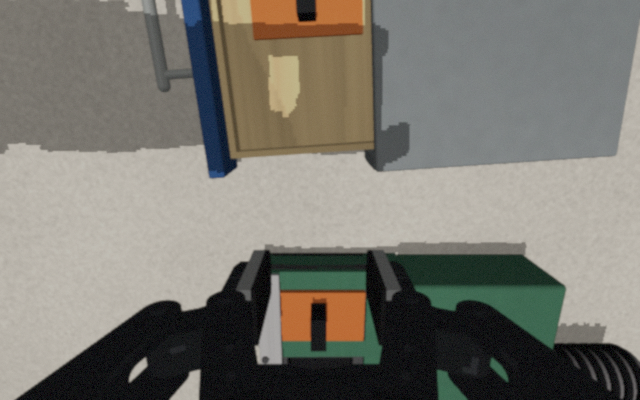

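The first plate lies in the north port under the lip (orange (281,291)–(365,342)), and the drawer still holds the other two. Plate B next.

```bash
python3 -m creep '[[0,-0.2,0,0,0,-0.013,0],[0,-0.4,0,0,0,-0.013,0],[0,-0.5,0,0,0,-0.013,0],[0,-0.5,0,0,0,-0.013,0],[0,-0.5,0,0,0,-0.013,0]]'|sed -n 2,3p
python3 - <<'E'
from h import *
s,o=shot("wrist","w10")
P,org=plates(s,o)
for p in P: print(p)
for c,r in rects(org,500):
    x,y,w,h=cv2.boundingRect(c); print(x,y,w,h)
    if h>40: slab(s,o,(max(x-3,0),max(y-3,0),x+w+3,y+h+3))
go((.545,.181,.033),down(0),o)
E
```

```text
tcp_pos: [0.555, 0.1496, 0.2321]
ee_rot: [1.0, 0.002, 0.002, -0.0]
(((294.6000061035156, 60.70000457763672), (46.00719451904297, 18.186960220336914), 85.2363510131836), array([0.53512555, 0.25561584, 0.06      ]), 139)
(((307.0, 146.5), (39.0, 16.0), 90.0), array([0.5452567 , 0.18333694, 0.06      ]), 136)
241 27 109 74
y top 0.2849 0.076 bot 0.2264 0.07 x 0.4851 0.5837
257 114 101 60
y top 0.2115 0.017 bot 0.1522 0.005 x 0.4955 0.5943
row [-0.043 -0.125  0.796] [-0.0002 -0.0014  0.0011]
```

```bash
python3 -m creep '[[-0.04,-0.133,0.15,0,0,0,0],[-0.04,-0.133,0.3,0,-0.001,0.001,0],[-0.04,-0.133,0.42,0,-0.001,0.001,0],[-0.04,-0.133,0.54,0,-0.001,0.001,0],[-0.04,-0.133,0.64,0,-0.001,0.001,0],[-0.04,-0.133,0.72,0,-0.001,0.001,0],[-0.04,-0.133,0.793,0,-0.001,0.001,0],[-0.04,-0.133,0.793,0,-0.001,0.001,0],[-0.04,-0.133,0.793,0,-0.001,0.001,0.5],[-0.04,-0.133,0.793,0,-0.001,0.001,1],[-0.04,-0.133,0.793,0,-0.001,0.001,1],[-0.04,-0.133,0.793,0,-0.001,0.001,1],[-0.04,-0.133,0.793,0,-0.001,0.001,1]]'
python3 -m creep '[[0,0,-0.06,0,0,0,1],[0,0,-0.16,0,0,0,1],[0,0.1,-0.3,0,0,0,1],[0,0.3,-0.45,0,0,0,1],[0,0.5,-0.6,0,0,0,1],[0,0.7,-0.6,0,0,0,1],[0,0.9,-0.6,0,0,0,1],[0,0.9,-0.6,0,0,0,1]]'
python3 - <<'E'
from h import *
place('M',-36,50,12,.0124,.001)
E
```

```text
time: 22.8
tcp_pos: [0.5462, 0.182, 0.0342]
ee_rot: [1.0, -0.001, 0.001, -0.0]
contact_force: [1.0, -2.0, 3.9]
finger_gap: 0.0151
time: 23.6
tcp_pos: [0.5454, -0.0464, 0.1858]
ee_rot: [1.0, -0.002, 0.002, -0.0]
contact_force: [0.0, 1.1, -1.1]
finger_gap: 0.0148
row [0.019 0.675 0.293] [-0.0013  0.0655  0.0119]
```

```bash
python3 -m creep '[[0,0.2,0,0,0,0,1],[0.01,0.4,0,0,0.02,0.012,1],[0.019,0.55,0.05,-0.001,0.04,0.012,1],[0.019,0.675,0.15,-0.001,0.065,0.012,1],[0.019,0.675,0.22,-0.001,0.065,0.012,1],[0.019,0.675,0.293,-0.001,0.065,0.012,1],[0.01,0.675,0.37,-0.001,0.065,0.012,1],[0.01,0.675,0.37,-0.001,0.065,0.012,1],[0.01,0.675,0.37,-0.001,0.065,0.012,1]]'
python3 - <<'E'
from h import *
compare('w11',.0122,'M')
for a in ((-36,10,12),(-36,2,12),(-49.5,1.5,12)): place('M',*a,.0122,.0021)
E
```

```text
time: 24.5
tcp_pos: [0.5479, -0.2151, 0.0944]
ee_rot: [0.994, -0.02, 0.104, 0.002]
contact_force: [0.6, 0.4, -0.2]
finger_gap: 0.0149
col row portrow tool_y | slab edge port-frame x,y | port edge x,y (mm)
 [[ 225.     8.5    1.  -105.9  -25.8  104.8  -26.6  115.9]
 [ 245.     9.5    3.  -105.5  -18.3  104.5  -17.4  115.5]
 [ 265.    10.5    4.  -105.2  -10.8  104.1   -7.9  115.6]
 [ 285.    11.5    5.  -104.9   -3.2  103.8    1.8  115.7]
 [ 305.    13.5    6.  -104.2    4.4  103.1   11.7  115.7]
 [ 325.    13.5    7.  -104.2   12.   103.1   21.8  115.8]
 [ 345.    15.5    8.  -103.5   19.6  102.4   32.2  115.9]
 [ 365.    15.5   10.  -103.5   27.2  102.4   42.9  115.5]
 [ 385.   194.5  190.   -31.7   38.6   30.6   59.3   19.7]
 [ 405.   194.5  190.   -31.7   47.4   30.6   72.3   19. ]]
row [-0.012  0.004  0.089] [-0.0001  0.0001 -0.    ]
row [-0.019  0.004  0.121] [-0.0001  0.0001 -0.    ]
row [-0.072  0.004  0.111] [-0.0001  0.0001 -0.    ]
```

```bash
sed -i 's/    cols=\[c for c in range(225/    org[:120]=0; g[:120]=0\n&/' h.py; python3 -m creep '[[-0.006,0.004,0.045,0,0,0,1],[-0.012,0.004,0.089,0,0,0,1],[-0.016,0.004,0.105,0,0,0,1],[-0.019,0.004,0.121,0,0,0,1],[-0.019,0.004,0.121,0,0,0,1],[-0.035,0.004,0.118,0,0,0,1],[-0.05,0.004,0.115,0,0,0,1],[-0.06,0.004,0.113,0,0,0,1],[-0.072,0.004,0.111,0,0,0,1],[-0.072,0.004,0.111,0,0,0,1],[-0.072,0.004,0.111,0,0,0,1]]'
python3 - <<'E'
from h import *
compare('w12',.0122,'M')
for a in ((-50,1,9),(-50,.5,6),(-50,0,3),(-50,0,0)): place('M',*a,.0122,.0019)
E
```

```text
time: 25.65
tcp_pos: [0.5363, -0.2158, 0.064]
ee_rot: [0.994, -0.02, 0.105, 0.002]
contact_force: [-0.2, 0.0, -0.6]
finger_gap: 0.0153
col row portrow tool_y | slab edge port-frame x,y | port edge x,y (mm)
 [[230.  119.5  -1.  -64.2 -38.4  62.    nan   nan]
 [250.  119.5  -1.  -64.2 -30.1  62.    nan   nan]
 [270.  119.5  -1.  -64.2 -21.9  62.    nan   nan]
 [290.  119.5  -1.  -64.2 -13.7  62.    nan   nan]
 [310.  119.5  -1.  -64.2  -5.5  62.    nan   nan]
 [330.  119.5  -1.  -64.2   2.7  62.    nan   nan]
 [350.  119.5  -1.  -64.2  11.   62.    nan   nan]
 [370.  119.5  -1.  -64.2  19.2  62.    nan   nan]
 [390.  119.5  -1.  -64.2  27.4  62.    nan   nan]
 [410.  119.5  -1.  -64.2  35.6  62.    nan   nan]]
row [-0.001 -0.001  0.013] [-0.0001 -0.0167 -0.    ]
row [ 0.001 -0.001  0.025] [-0.0001 -0.0333 -0.    ]
row [ 0.001 -0.001  0.038] [-0.0001 -0.05   -0.    ]
row [ 0.002 -0.001  0.049] [-0.0001 -0.0667 -0.    ]
```

```bash
sed -i 's/org\[:120\]=0; g\[:120\]=0/org[:165]=0; g[:165]=0/' h.py; python3 -c "
from h import *
compare('w13',.0122,'M')"; python3 -m creep '[[-0.001,-0.001,0.006,0,-0.008,0,1],[-0.001,-0.001,0.013,0,-0.0167,0,1],[0,-0.001,0.019,0,-0.025,0,1],[0.001,-0.001,0.025,0,-0.033,0,1],[0.001,-0.001,0.032,0,-0.041,0,1],[0.001,-0.001,0.038,0,-0.05,0,1],[0.001,-0.001,0.044,0,-0.058,0,1],[0.002,-0.001,0.049,0,-0.0667,0,1],[0.002,-0.001,0.05,0,-0.0667,0,1],[0.002,-0.001,0.05,0,-0.0667,0,1]]'
```

```text
col row portrow tool_y | slab edge port-frame x,y | port edge x,y (mm)
 [[235.  194.5 187.  -31.7 -38.4  29.4 -38.3  31.7]
 [255.  194.5 185.  -31.7 -29.7  29.5 -29.3  32.2]
 [275.  194.5 185.  -31.7 -20.9  29.5 -20.1  31.7]
 [295.  194.5 184.  -31.7 -12.2  29.5 -10.7  31.8]
 [315.  193.5 183.  -32.1  -3.4  29.9  -1.1  31.8]
 [335.  193.5 181.  -32.1   5.3  29.9   8.8  32.3]
 [355.  193.5 181.  -32.1  14.   29.9  18.9  31.9]
 [375.  193.5 180.  -32.1  22.8  29.9  29.3  31.9]
 [395.  194.5 179.  -31.7  31.5  29.5  39.9  32. ]
 [415.  194.5 190.  -31.7  40.3  29.5  51.3  25.7]]
time: 26.75
tcp_pos: [0.5399, -0.2158, 0.0523]
ee_rot: [1.0, -0.02, -0.0, -0.0]
contact_force: [0.8, 0.8, 4.3]
finger_gap: 0.0148
```

Home with light contact. Release, rise, and return to plate A.

```bash
python3 -m creep '[[0,0,0.004,0,0,0,0.5],[0,0,0.004,0,0,0,0],[0,0,0.004,0,0,0,0],[0,0,-0.1,0,0,0,0],[0,0,-0.25,0,0,0,0],[0,-0.2,-0.45,0,0,0,0],[0,-0.4,-0.6,0,0,0,0],[0,-0.6,-0.7,0,0,0,0],[0,-0.8,-0.7,0,0,0,0],[0,-1,-0.7,0,0,0,0],[0,-1,-0.7,0,0,0,0]]'|sed -n 2,4p; python3 -c "
from h import *
go((.535,.205,.228),down(.07))"
```

```text
tcp_pos: [0.55, 0.0368, 0.228]
ee_rot: [1.0, -0.02, 0.0, -0.0]
contact_force: [-0.0, -1.1, -0.3]
row [-0.086 -0.67   0.   ] [-0.0001 -0.0001 -0.0349]
```

```bash
python3 -m creep '[[-0.086,-0.67,0,0,0,-0.035,0],[-0.086,-0.67,0,0,0,-0.035,0],[-0.086,-0.67,0,0,0,-0.035,0],[-0.086,-0.67,0,0,0,-0.035,0],[-0.086,-0.67,0,0,0,-0.035,0],[-0.086,-0.67,0,0,0,-0.035,0]]'|sed -n 2,3p
python3 - <<'E'
from h import *
s,o=shot("wrist","w14"); shot("top","top2")
P,org=plates(s,o)
for p in P: print(p)
for c,r in rects(org,500):
    x,y,w,h=cv2.boundingRect(c); print(x,y,w,h)
    if h>40: slab(s,o,(max(x-3,0),max(y-3,0),x+w+3,y+h+3))
go((.535,.256,.033),down(.07),o)
E
```

```text
tcp_pos: [0.535, 0.2048, 0.2279]
ee_rot: [0.999, 0.035, -0.0, 0.0]
(((322.0, 126.5), (39.0, 16.0), 90.0), array([0.5343719 , 0.25656122, 0.06      ]), 128)
270 93 104 63
y top 0.2857 0.076 bot 0.2265 0.071 x 0.4848 0.584
row [ 0.014 -0.204  0.779] [0.0001 0.     0.0003]
```

View pics/w14.png

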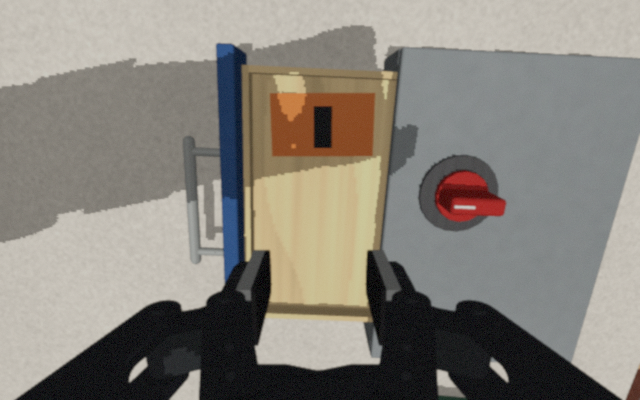

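Plate A lies alone in the tray, its handle at (322,127), square to the tool.

```bash
python3 -m creep '[[0.012,-0.208,0.15,0,0,0,0],[0.012,-0.208,0.3,0,0,0,0],[0.012,-0.208,0.42,0,0,0,0],[0.012,-0.208,0.54,0,0,0,0],[0.012,-0.208,0.64,0,0,0,0],[0.012,-0.208,0.72,0,0,0,0],[0.012,-0.208,0.777,0,0,0,0],[0.012,-0.208,0.777,0,0,0,0],[0.012,-0.208,0.777,0,0,0,0.5],[0.012,-0.208,0.777,0,0,0,1],[0.012,-0.208,0.777,0,0,0,1],[0.012,-0.208,0.777,0,0,0,1],[0.012,-0.208,0.777,0,0,0,1]]'
python3 -m creep '[[0,0,-0.06,0,0,0,1],[0,0,-0.16,0,0,0,1],[0,0.1,-0.3,0,0,0,1],[0,0.3,-0.45,0,0,0.02,1],[0,0.5,-0.6,0,0,0.035,1],[0,0.7,-0.6,0,0,0.035,1],[0,0.9,-0.6,0,0,0.035,1],[0,1,-0.6,0,0,0.035,1],[0,1,-0.6,0,0,0.035,1]]'
python3 - <<'E'
from h import *
place('S',-36,50,12,.0124,.001)
E
```

```text
time: 29.85
tcp_pos: [0.5355, 0.2562, 0.0352]
ee_rot: [0.999, 0.035, 0.001, -0.0]
contact_force: [0.1, -1.2, 7.0]
finger_gap: 0.0148
time: 30.75
tcp_pos: [0.5526, 0.0021, 0.1867]
ee_rot: [1.0, -0.023, 0.002, 0.0]
contact_force: [-0.2, 0.6, -0.4]
finger_gap: 0.0148
row [0.029 1.208 0.297] [ 0.0002  0.0653 -0.0015]
```

```bash
python3 -m creep '[[0,0.2,0,0,0,0,1],[0,0.4,0,0,0,0,1],[0.01,0.6,0,0,0.02,0,1],[0.02,0.8,0,0,0.04,0,1],[0.029,1,0,0,0.065,0,1],[0.029,1,0,0,0.065,0,1],[0.029,1,0,0,0.065,0,1]]'|sed -n 2p
python3 - <<'E'
from h import *
place('S',-36,31,12,.0132,.002)
E
```

```text
tcp_pos: [0.548, -0.2488, 0.1875]
row [-0.075  0.209  0.365] [ 0.0004  0.0003 -0.0021]
```

```bash
python3 -m creep '[[0,0.1,0,0,0,0,1],[0,0.209,0.05,0,0,-0.002,1],[-0.03,0.209,0.15,0,0,-0.002,1],[-0.055,0.209,0.25,0,0,-0.002,1],[-0.075,0.209,0.32,0,0,-0.002,1],[-0.075,0.209,0.365,0,0,-0.002,1],[-0.075,0.209,0.365,0,0,-0.002,1]]'|sed -n 2,4p
python3 - <<'E'
from h import *
compare('w15',.0132,'S')
for a in ((-36,10,12),(-36,2,12),(-49.5,1.5,12)): place('S',*a,.0132,.0020)
E
```

```text
tcp_pos: [0.5465, -0.2995, 0.0936]
ee_rot: [0.994, -0.02, 0.103, 0.002]
contact_force: [-0.6, -0.5, -1.2]
col row portrow tool_y | slab edge port-frame x,y | port edge x,y (mm)
 [[225.  193.5 177.  -31.9 -29.4  31.3 -30.8  32.2]
 [245.  193.5 177.  -31.9 -20.6  31.3 -20.3  31.8]
 [265.  193.5 176.  -31.9 -11.8  31.3  -9.6  31.9]
 [285.  193.5 175.  -31.9  -3.   31.3   1.4  32. ]
 [305.  193.5 174.  -31.9   5.8  31.3  12.6  32.1]
 [325.  192.5 174.  -32.3  14.6  31.8  24.1  31.7]
 [345.  193.5 173.  -31.9  23.4  31.4  35.9  31.8]
 [365.  193.5 172.  -31.9  32.2  31.4  47.9  31.9]
 [385.  194.5 190.  -31.4  41.   30.9  60.9  20.5]
 [405.  194.5 190.  -31.4  49.8  30.9  73.8  19.9]]
row [-0.02   0.004  0.083] [0.0003 0.0004 0.0003]
row [-0.027  0.004  0.115] [0.0003 0.0004 0.0003]
row [-0.08   0.004  0.105] [0.0003 0.0004 0.0003]
```

```bash
python3 -m creep '[[-0.01,0.005,0.04,0,0,0,1],[-0.02,0.005,0.083,0,0,0,1],[-0.024,0.005,0.1,0,0,0,1],[-0.027,0.005,0.115,0,0,0,1],[-0.027,0.005,0.115,0,0,0,1],[-0.04,0.005,0.112,0,0,0,1],[-0.055,0.005,0.109,0,0,0,1],[-0.07,0.005,0.107,0,0,0,1],[-0.08,0.005,0.105,0,0,0,1],[-0.08,0.005,0.105,0,0,0,1],[-0.08,0.005,0.105,0,0,0,1]]'
python3 - <<'E'
from h import *
compare('w16',.0132,'S')
for a in ((-50,1,9),(-50,.5,6),(-50,0,3),(-50,0,0)): place('S',*a,.0132,.0020)
E
```

```text
time: 33.3
tcp_pos: [0.5325, -0.3008, 0.065]
ee_rot: [0.994, -0.02, 0.104, 0.003]
contact_force: [-0.3, -0.1, -1.7]
finger_gap: 0.0147
col row portrow tool_y | slab edge port-frame x,y | port edge x,y (mm)
 [[235.  193.5 186.  -31.9 -38.8  29.4 -38.8  31.7]
 [255.  193.5 185.  -31.9 -30.   29.5 -29.7  31.8]
 [275.  193.5 184.  -31.9 -21.2  29.5 -20.5  31.8]
 [295.  193.5 183.  -31.9 -12.4  29.5 -11.   31.9]
 [315.  192.5 182.  -32.3  -3.6  30.   -1.3  31.9]
 [335.  192.5 181.  -32.3   5.1  30.    8.6  32. ]
 [355.  192.5 181.  -32.3  13.9  30.   18.8  31.5]
 [375.  192.5 180.  -32.3  22.7  30.   29.2  31.6]
 [395.  193.5 179.  -31.9  31.5  29.5  39.9  31.6]
 [415.  193.5 189.  -31.9  40.3  29.6  51.3  25.9]]
row [ 0.    -0.002  0.013] [ 0.0003 -0.0163  0.0003]
row [ 0.002 -0.002  0.025] [ 0.0003 -0.033   0.0003]
row [ 0.003 -0.002  0.038] [ 0.0003 -0.0497  0.0003]
row [ 0.003 -0.002  0.049] [ 0.0003 -0.0663  0.0003]
```

```bash
python3 -m creep '[[0,-0.001,0.006,0,-0.008,0,1],[0,-0.001,0.013,0,-0.0163,0,1],[0.001,-0.001,0.019,0,-0.025,0,1],[0.002,-0.001,0.025,0,-0.033,0,1],[0.002,-0.001,0.032,0,-0.041,0,1],[0.003,-0.001,0.038,0,-0.05,0,1],[0.003,-0.001,0.044,0,-0.058,0,1],[0.003,-0.001,0.049,0,-0.0665,0,1],[0.003,-0.001,0.052,0,-0.0665,0,1],[0.003,-0.001,0.052,0,-0.0665,0,1]]'
python3 -m creep '[[0,0,0.002,0,0,0,0.5],[0,0,0.002,0,0,0,0],[0,0,0.002,0,0,0,0],[0,0,-0.1,0,0,0,0],[0,0,-0.25,0,0,0,0],[0,-0.1,-0.45,0,0,0,0],[-0.05,-0.15,-0.6,0,0,0,-1],[-0.05,-0.15,-0.75,0,0,0,-1],[-0.05,-0.15,-0.75,0,0,0,-1],[-0.05,-0.15,-0.75,0,0,0,-1]]'|sed -n 2,3p
python3 - <<'E'
from h import *
s,o=shot("wrist","w17"); shot("scene","scene2")
P,org=plates(s,o,.078)
for p in P: print(p)
for c,r in rects(org,300):
    x,y,w,h=cv2.boundingRect(c); print(x,y,w,h); slab(s,o,(max(x-3,0),max(y-3,0),x+w+3,y+h+3),.046)
E
```

```text
time: 34.35
tcp_pos: [0.5363, -0.3009, 0.0532]
ee_rot: [1.0, -0.02, -0.0, 0.001]
contact_force: [-1.9, 0.9, 8.1]
finger_gap: 0.0148
tcp_pos: [0.5256, -0.2627, 0.241]
ee_rot: [1.0, -0.02, -0.0, 0.001]
(((332.5, 130.5), (41.0, 17.0), 90.0), array([ 0.53966343, -0.21504964,  0.078     ]), 126)
(((333.4999694824219, 25.999996185302734), (18.999996185302734, 51.99999237060547), 0.0), array([ 0.54277739, -0.13287506,  0.078     ]), 111)
(((331.0, 219.0), (44.0, 14.0), 90.0), array([ 0.53597518, -0.29622254,  0.078     ]), 108)
(((335.0, 93.5), (3.0, 92.0), 90.0), array([ 0.54263606, -0.18449585,  0.078     ]), 87)
289 96 96 64
y top -0.1856 -0.04 bot -0.2456 -0.04 x 0.4996 0.5898
287 0 104 68
y top -0.1067 0.038 bot -0.1611 -0.04 x 0.503 0.5932
291 184 89 57
y top -0.2696 -0.04 bot -0.3304 -0.053 x 0.4964 0.5867
```

View pics/w17.png

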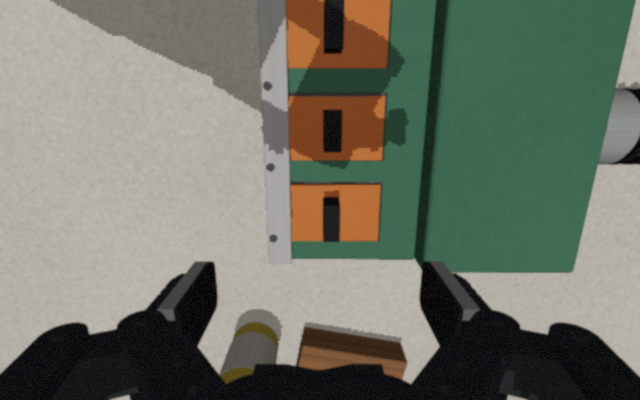

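All three plates lie flat under the lip: handles at (333,26), (333,130), (331,219), with far edges 50 mm beyond the port centres as they should be. Back to the drawer handle.

```bash
python3 -m creep '[[-0.22,-1,0.05,0,0,-0.013,-0.5],[-0.22,-1,0.05,0,0,-0.013,0],[-0.22,-1,0.05,0,0,-0.013,0.35],[-0.22,-1,0.05,0,0,-0.013,0.35],[-0.22,-1,0.05,0,0,-0.013,0.35],[-0.22,-1,0.05,0,0,-0.013,0.35],[-0.22,-1,0.05,0,0,-0.013,0.35]]'|sed -n 2,3p
python3 - <<'E'
from h import *
go((.4125,.172,.16),down(0))
E
```

```text
tcp_pos: [0.4799, -0.0096, 0.2258]
ee_rot: [1.0, 0.001, -0.002, 0.0]
row [-0.266 -0.727  0.264] [0.0001 0.0015 0.0009]
```

```bash
python3 -m creep '[[-0.2,-0.2,0.05,0,0.0015,0,0.35],[-0.266,-0.4,0.1,0,0.0015,0,0.35],[-0.266,-0.6,0.2,0,0.0015,0,0.35],[-0.266,-0.727,0.264,0,0.0015,0,0.35],[-0.266,-0.727,0.264,0,0.0015,0,0.35],[-0.266,-0.727,0.264,0,0.0015,0,0.35],[-0.266,-0.727,0.264,0,0.0015,0,0.35]]'|sed -n 2,5p
python3 - <<'E'
from h import *
s,o=shot("wrist","w18")
go((.4125,.172,.026),down(0),o)
g=cv2.cvtColor(s["image"],cv2.COLOR_RGB2GRAY); b=mask(s,(105,120,40),(125,255,255))
# blue front's near edge and the bar left of it, on a few rows
for r in (60,90,120,150):
    k=np.flatnonzero(b[r]); print(r,k[[0,-1]] if len(k) else None,cast(s,(k[0],r),.069,o)[0].round(4) if len(k) else '')
E
```

```text
tcp_pos: [0.4132, 0.1707, 0.1601]
ee_rot: [1.0, 0.001, -0.0, 0.0]
contact_force: [0.1, -1.0, 0.6]
finger_gap: 0.0277
row [-0.002 -0.006  0.536] [0.0003 0.0001 0.0007]
60 [362 390] [0.4402 0.2679 0.069 ]
90 [361 389] [0.4402 0.2499 0.069 ]
120 [361 389] [0.4409 0.2311 0.069 ]
150 [361 388] [0.4417 0.2114 0.069 ]
```

```bash
python3 -m creep '[[-0.013,-0.006,0.1,0,0,0,0.4],[-0.013,-0.006,0.2,0,0,0,0.4],[-0.013,-0.006,0.28,0,0,0,0.4],[-0.013,-0.006,0.35,0,0,0,0.4],[-0.013,-0.006,0.42,0,0,0,0.4],[-0.013,-0.006,0.48,0,0,0,0.4],[-0.013,-0.006,0.536,0,0,0,0.4],[-0.013,-0.006,0.536,0,0,0,1],[-0.013,-0.006,0.536,0,0,0,1],[-0.013,-0.006,0.536,0,0,0,1],[-0.013,-0.006,0.536,0,0,0,1]]'
```

```text
time: 38.0
tcp_pos: [0.411, 0.1705, 0.0263]
ee_rot: [1.0, 0.0, 0.001, 0.001]
contact_force: [13.6, -3.3, -28.5]
finger_gap: 0.0092
```

```bash
python3 -m creep '[[0.02,0,0,0,0,0,1],[0.06,-0.001,0,0,0,0,1],[0.1,-0.002,0,0,0,0,1],[0.15,-0.003,0,0,0,0,1],[0.2,-0.004,0,0,0,0,1],[0.25,-0.005,0,0,0,0,1],[0.3,-0.006,0,0,0,0,1],[0.35,-0.007,0,0,0,0,1],[0.4,-0.008,0,0,0,0,1],[0.44,-0.009,0,0,0,0,1],[0.47,-0.009,0,0,0,0,1],[0.5,-0.01,0,0,0,0,1],[0.515,-0.01,0,0,0,0,1],[0.53,-0.01,0,0,0,0,1],[0.53,-0.01,0,0,0,0,1]]'
```

```text
time: 39.5
tcp_pos: [0.5431, 0.1739, 0.0262]
ee_rot: [1.0, -0.0, -0.0, -0.0]
contact_force: [1.3, 18.3, -15.9]
finger_gap: 0.0088
```

```bash
python3 -m creep '[[0.008,0.003,0,0,0,0,1],[0.014,0.003,0,0,0,0,1],[0.02,0.003,0,0,0,0,1],[0.02,0.003,0,0,0,0,1]]'; python3 -c "
from h import *
print(env.get_obs()['contact_force'])"
```

```text
time: 39.9
tcp_pos: [0.546, 0.174, 0.0261]
ee_rot: [1.0, -0.0, -0.003, -0.001]
contact_force: [-14.0, 17.1, -3.0]
finger_gap: 0.0088
[-13.98183809  17.06788849  -3.0227233 ]
```

Travel 0.135 m and a 14 N stop, so the drawer is shut. Release and move over the knob.

```bash
python3 -m creep '[[0,0,0,0,0,0,0.7],[0,0,0,0,0,0,0.4],[0,0,0,0,0,0,0.4],[0,0,-0.1,0,0,0,0.4],[0,0,-0.25,0,0,0,0.4],[0,0,-0.4,0,0,0,0.4],[0,0,-0.6,0,0,0,0],[0.05,0,-0.75,0,0,0,-1],[0.05,0,-0.75,0,0,0,-1]]'|sed -n 2,3p
python3 - <<'E'
from h import *
go((.655,.2103,.212),down(np.radians(98)))
E
```

```text
tcp_pos: [0.5623, 0.1733, 0.2199]
ee_rot: [1.0, -0.001, 0.002, -0.002]
row [ 0.37  -0.148  0.034] [ 1.000e-04 -2.300e-03 -5.448e-01]
```

```bash
python3 -m creep '[[0.37,-0.148,0.034,0,-0.002,-0.545,-1],[0.37,-0.148,0.034,0,-0.002,-0.545,-1],[0.37,-0.148,0.034,0,-0.002,-0.545,-1],[0.37,-0.148,0.034,0,-0.002,-0.545,-1],[0.37,-0.148,0.034,0,-0.002,-0.545,-1],[0.37,-0.148,0.034,0,-0.002,-0.545,-1],[0.37,-0.148,0.034,0,-0.002,-0.545,-1],[0.37,-0.148,0.034,0,-0.002,-0.545,-1],[0.37,-0.148,0.034,0,-0.002,-0.545,-1],[0.37,-0.148,0.034,0,-0.002,-0.545,-1],[0.37,-0.148,0.034,0,-0.002,-0.545,-1],[0.37,-0.148,0.034,0,-0.002,-0.545,-1],[0.37,-0.148,0.034,0,-0.002,-0.545,-1],[0.37,-0.148,0.034,0,-0.002,-0.545,-1]]'; python3 -c "
from h import *
go((.655,.2103,.099),down(np.radians(98)))"
```

```text
time: 42.2
tcp_pos: [0.655, 0.2098, 0.2118]
ee_rot: [0.657, 0.754, 0.0, 0.0]
contact_force: [-1.0, -0.6, -0.0]
finger_gap: 0.0852
row [0.002 0.    0.451] [ 0.0002 -0.0001 -0.0006]
```

```bash
python3 -m creep '[[0.002,0,0.12,0,0,0,-1],[0.002,0,0.25,0,0,0,-0.5],[0.002,0,0.36,0,0,0,0],[0.002,0,0.451,0,0,0,0],[0.002,0,0.451,0,0,0,0.5],[0.002,0,0.451,0,0,0,1],[0.002,0,0.451,0,0,0,1],[0.002,0,0.451,0,0,0,1],[0.002,0,0.451,0,0,0,1]]'; python3 -m creep '[[0,0,0,0,0,0.04,1],[0,0,0,0,0,0.08,1],[0,0,0,0,0,0.12,1],[0,0,0,0,0,0.16,1],[0,0,0,0,0,0.2,1],[0,0,0,0,0,0.24,1],[0,0,0,0,0,0.28,1],[0,0,0,0,0,0.32,1],[0,0,0,0,0,0.36,1],[0,0,0,0,0,0.39,1],[0,0,0,0,0,0.41,1],[0,0,0,0,0,0.425,1],[0,0,0,0,0,0.43,1],[0,0,0,0,0,0.433,1],[0,0,0,0,0,0.433,1]]'; python3 -c "
from h import *
o=env.get_obs();print(o['contact_force'],o['moment'],np.degrees(Ro.from_quat(o['ee_rot']).as_euler('zyx')))"
```

```text
time: 43.1
tcp_pos: [0.655, 0.2105, 0.0996]
ee_rot: [0.657, 0.754, 0.001, 0.0]
contact_force: [-0.8, 1.9, -5.4]
finger_gap: 0.0141
time: 44.6
tcp_pos: [0.6551, 0.2105, 0.0997]
ee_rot: [0.985, 0.173, 0.001, -0.0]
contact_force: [0.8, 1.1, -7.9]
finger_gap: 0.013
[ 0.77972657  1.14001923 -7.91141326] [ 0.06002793 -0.00554904 -0.07751099] [-1.99549615e+01  6.26742840e-02 -1.79958868e+02]
```

```bash
python3 -m creep '[[0,0,0,0,0,0.01,1],[0,0,0,0,0,0.02,1],[0,0,0,0,0,0.03,1],[0,0,0,0,0,0.03,1]]'; python3 -c "
from h import *
o=env.get_obs();print(o['moment'],np.degrees(Ro.from_quat(o['ee_rot']).as_euler('zyx')))"
```

```text
time: 45.0
tcp_pos: [0.655, 0.2104, 0.0997]
ee_rot: [0.992, 0.127, 0.001, -0.0]
contact_force: [1.4, 1.8, -8.6]
finger_gap: 0.0134
[ 0.11792026  0.00152681 -0.03114001] [-1.45735472e+01  5.71749749e-02 -1.79964762e+02]
```

```bash
python3 -m creep '[[0,0,0,0,0,0.01,1],[0,0,0,0,0,0.02,1],[0,0,0,0,0,0.03,1],[0,0,0,0,0,0.03,1]]'
python3 - <<'E'
from h import *
s,o=shot("wrist","w19");print(o['moment'],np.degrees(Ro.from_quat(o['ee_rot']).as_euler('zyx')))
E
```

```text
time: 45.4
tcp_pos: [0.6549, 0.2111, 0.0998]
ee_rot: [0.997, 0.081, 0.001, -0.0]
contact_force: [-0.4, 4.5, -6.7]
finger_gap: 0.0126
[0.92062227 0.18531988 1.44362989] [-9.33083116e+00  6.49921167e-02 -1.79943052e+02]
```

View pics/w19.png

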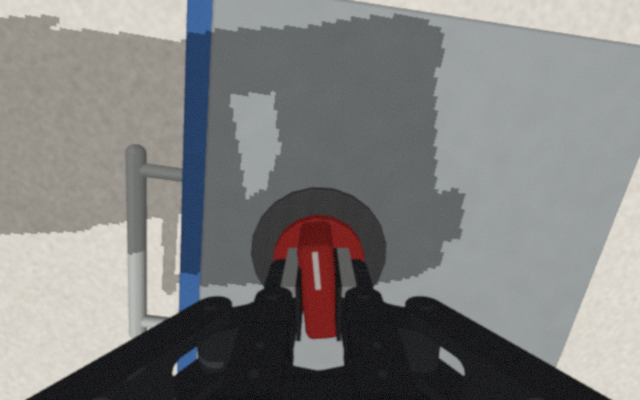

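The knob bar is at its stop (moment reversed to +1.4 N m) and the drawer front is flush with the unit. Release and retreat.

```bash
python3 -m creep '[[0,0,0,0,0,0,0.5],[0,0,0,0,0,0,0],[0,0,0,0,0,0,-0.5],[0,0,0,0,0,0,-1],[0,0,-0.15,0,0,0,-1],[0,0,-0.3,0,0,0,-1],[-0.1,0,-0.5,0,0,0,-1],[-0.2,0.3,-0.65,0,0,0,-1],[-0.3,0.6,-0.7,0,0,0,-1],[-0.3,0.6,-0.7,0,0,0,-1],[-0.3,0.6,-0.7,0,0,0,-1]]'
python3 - <<'E'
from h import *
s,o=shot("wrist"); t,_=shot("top"); c,_=shot("scene")
for cc,r in rects(red(s),60): print("red",r,cast(s,r[0],.124,o)[0].round(3))
crop=cv2.resize(t["image"][90:250,190:530],None,fx=2,fy=2)
crop=np.vstack([crop[:, :640],cv2.resize(s["image"],(384,240))[:,:] if 0 else np.zeros((0,640,3),np.uint8)])
out=np.vstack([crop[:250],cv2.resize(s["image"],(640,400))[:340]])
cv2.imwrite("pics/fin.png",out[:,:,::-1]); print(out.shape)
E
```

```text
time: 46.55
tcp_pos: [0.6048, 0.0471, 0.2768]
ee_rot: [0.997, 0.08, 0.002, -0.0]
contact_force: [0.2, 0.8, -0.2]
finger_gap: 0.0853
red ((406.5, 16.0), (32.0, 51.0), 90.0) [0.65  0.192 0.124]
red ((625.7999877929688, 341.4000244140625), (22.360679626464844, 37.565940856933594), 26.56505012512207) [ 0.939 -0.061  0.124]
red ((632.5, 253.0), (36.0, 13.0), 90.0) [0.905 0.032 0.124]
red ((626.9000244140625, 279.70001220703125), (14.758047103881836, 12.074766159057617), 26.56505012512207) [0.912 0.005 0.124]
(590, 640, 3)
```

View pics/fin.png

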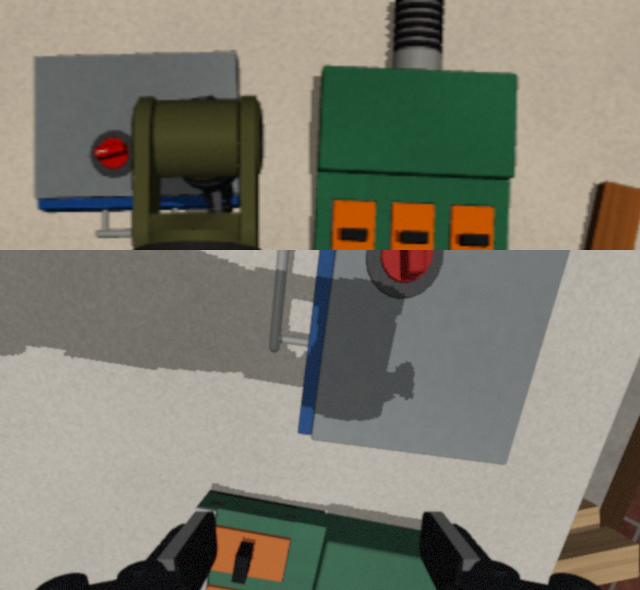

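The final view shows the drawer front flush, three plates in the ports and the knob bar about 10° further clockwise than at the start. The gripper is clear.

```bash
python3 -c "
from h import *
env.close_job(); o=env.get_obs(); print(o['time'],o['contact_force'])"
```

```text
the job is handed in; nothing more can be done
the job is handed in; nothing more can be done
```

I freed the knob, pulled the drawer out to its stop and fitted all three plates into the manifold, one per port. Then I pushed the drawer shut, locked it again and handed the job in at about 47 s. The hand-in reports no verdict.

**Plates:** The last close look, at about 35 s, put each plate's far edge 50 mm beyond its measured port centre, flat and under the lip. The picture just before hand-in still showed a plate in each port, though no heights were measured directly.

**Drawer:** Pulling it met a 64 N stop after only about 0.127–0.130 m, because it apparently started a few millimetres open. Closing it moved 0.135 m to a 14 N stop, and the front then sat flush with the unit.

**Knob:** On locking, the stop came about 10° later than I had reckoned from the freeing turn. The grip had probably slipped on the knob when I pressed it against the free stop. I kept turning until the moment reversed to +1.4 N m, and the bar now sits about 10° further clockwise than it started.

**Gripper and bystanders:** The gripper was clear of everything, with no contact force. The arm never went near the glue bottle, tape measure or offcut. I did not measure their positions again at the end.

I viewed 14 pictures.

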